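# Run the extraction, sort the cut tubes, hang up the ear defenders, shut the extraction

## Robot

A 6-joint arm with a two-finger parallel gripper is mounted at the origin on the work surface. World frame = base frame: x ahead of the robot, y to its left, z up, the work surface at z = 0. Lengths are in m, angles in rad, forces in N, time in s.
With the tool pointing down it reaches from about 0.425 to 0.95 m from the base axis. Payload 3.5 kg.
Tool frame: the origin (TCP) lies midway between the tips of the shut fingers; the grasp point (between the pads) lies 19 mm behind it; x points along the fingers, y is the direction in which the jaws open and shut, and the axes are right-handed (so a half turn about x gives the same grasp; the last joint's range is limited). The gripper opens to 85 mm and grips with 20 to 120 N. Pads are 22 mm wide; open, the fingers measure 114 mm over their backs; the gripper's body (76 mm by 85 mm) begins 54 mm behind the grasp point. The pads swing forward as they close: fully open they stand 13 mm farther back than shut.
Start: joints at [-1.261, 0.286, 1.577, -0, 1.279, -0.15], TCP at [0.3, -0.605, 0.231] pointing down, gripper open.
Joint ranges: [-2.77, 2.77], [-0.9, 2.22], [0.21, 2.48], [-1.53, 4.67], [0.24, 2.81], [-2.84, 2.84]. Speed limits (rad/s): [2.79, 2.79, 3.14, 3.14, 3.14, 3.14].

## Interface

Orientations are given as a unit quaternion [x, y, z, w].
In Python, from plant import ctrl, vision gives the robot as it stands. The module is installed in compiled form; this text tells all that it offers.
- The arm moves only by the tool play_rows, never from a script. Its arguments are lists of equal length, an entry for each row: "claw": the closure in counts, from 0 (fully open) to 255 (shut); "travel": the shift along the tool's x, y, z in m, a list of three; "dr": the turn, a rotation vector about the tool's x, y, z in rad, a list of three. In form: {"claw": [claw, ...], "travel": [[tx, ty, tz], ...], "dr": [[wx, wy, wz], ...]}. A call has 1 to 20 rows; each row is the pose to reach, as a shift and turn from the pose measured when the call began, along the tool's axes at that moment; what a row does not reach only later rows make up. A row lasts 1/10 s, in which the tool goes at most 50 mm and 8.59 degrees, less where a joint would pass 70% of its speed; a pose out of reach is approached as far as the arm can. A call with a gripper value outside its range is refused whole. The fingers move at their own pace and stop on an object; "force" is the grip in N (left out, the last holds). Time passes only in rows, so rows that repeat a pose let the fingers close. It gives the time, the measured TCP pose, the force and the opening at its end, in the units of the state.
- ctrl.get_state(): the state, without advancing time (a new reading comes with each control period).
- vision.read_camera(name): name is "scene" or "top" or "wrist"; returns a dict with "img" (480x640x3 uint8, red, green, blue), "range_z" (480x640 float32, m along the optical axis (not along the pixel's ray), 0 where there is no reading), "K" (3x3 intrinsics, pixels), "world_to_cam" (4x4, takes a point from world to camera coordinates). Camera axes: x right, y up, looking along -z (the intrinsics and any distortion apply to the point x, -y, -z); pixel columns grow to the right and rows downward; lengths in m; the calibration is good to about 2 mm. The wrist camera is an equidistant fisheye: a pixel r from the principal point sees the ray r / f radians off the axis. A picture is of the moment at which its call begins.
- ctrl.sign_off(): hands the job in, once; it reports no verdict.
The state is a dict: "time": time; "qpos": joint angles; "dq": joint speeds; "joint_efforts": joint torques, N m; "eef_pos": TCP position; "tcp_rot": TCP orientation; "contact_force": force on the tool from outside, world axes, zero at the start; "wrist_torque": the same for the moment, N m; "opening": opening from 0.0 (shut) to 1.0 (fully open).
Only numpy, scipy, OpenCV 4.12 (cv2) and the standard library are available. Lean on these libraries where they do the work, as an engineer would, in place of code of your own. Each camera call takes 0.05 s, during which the arm holds its last target.

## Task

Tidy the welding bench: first slide the red grip of the fume-extraction gate to the green mark and leave it there while you lay every cut steel tube flat along the lanes of the tray of its length (long ones in the blue tray, short ones in the yellow) and hang the ear defenders by their headband over the middle part of the rail, one cup either side. Only when all of that is done, slide the grip back until the gate is fully closed. Leave the other things on the bench where they are.

Things in the scene. Friction and masses are not known exactly. Their poses are not given: they have to be found in the camera images.
- grip (a joint): position of the extraction gate's sliding grip, m: 0 = fully closed (by the red strip), 0.14 = fully open. Friction about 2 N: it stays where it is left.
- grip_top (a point): centre of the top of the red grip, a block 28 mm (gate's x) by 24 mm (gate's y), standing 44 mm above the gate's top face, with a white line round its middle; it slides along the gate's y.
- gate: fixed grey slide gate of the fume extraction, 100 x 230 x 30 mm, origin under its centre on the table. The grip runs along the middle of its top (x = 0), from y = -70 mm (joint 0, closed, beside the red strip) to y = +70 mm (joint 0.14). A pipe stub of 60 mm diameter leaves its +x side at y = -40 mm.
- mark: green pointer, 26 x 18 x 6 mm with a white line across its middle, fixed on the gate's top beside the track, 45 mm to the gate's +x side; its axes are the gate's. The gate stands at the mark when the middle of the grip is level with it along y.
- tray_long: fixed blue row tray for the long (130 mm) tubes, origin under its centre on the table. Inside it is 154 mm along its x (the way the tubes lie) and 180 mm along its y; floor 4 mm above the table, rims 5 mm thick and 12 mm high all round. Three white lanes run along x at y = -57, 0 and +57 mm, room for one tube on each; any lane will do.
- tray_short: fixed yellow row tray for the short (80 mm) tubes, origin under its centre on the table. Inside it is 104 mm along its x (the way the tubes lie) and 180 mm along its y; floor 4 mm above the table, rims 5 mm thick and 12 mm high all round. Three white lanes run along x at y = -57, 0 and +57 mm, room for one tube on each; any lane will do.
- long1: loose steel square tube, the long kind, 130 mm long, 25 x 25 mm section with black ends, lying flat on the table. Origin at its very centre, x along its length. Its long and short kinds look alike but for the length (130 and 80 mm). About 190 g. May be absent (None from the first).
- long2: loose steel square tube, the long kind, 130 mm long, 25 x 25 mm section with black ends, lying flat on the table. Origin at its very centre, x along its length. Its long and short kinds look alike but for the length (130 and 80 mm). About 190 g. May be absent (None from the first).
- long3: loose steel square tube, the long kind, 130 mm long, 25 x 25 mm section with black ends, lying flat on the table. Origin at its very centre, x along its length. Its long and short kinds look alike but for the length (130 and 80 mm). About 190 g. May be absent (None from the first).
- short1: loose steel square tube, the short kind, 80 mm long, 25 x 25 mm section with black ends, lying flat on the table. Origin at its very centre, x along its length. Its long and short kinds look alike but for the length (130 and 80 mm). About 120 g. May be absent (None from the first).
- short2: loose steel square tube, the short kind, 80 mm long, 25 x 25 mm section with black ends, lying flat on the table. Origin at its very centre, x along its length. Its long and short kinds look alike but for the length (130 and 80 mm). About 120 g. May be absent (None from the first).
- short3: loose steel square tube, the short kind, 80 mm long, 25 x 25 mm section with black ends, lying flat on the table. Origin at its very centre, x along its length. Its long and short kinds look alike but for the length (130 and 80 mm). About 120 g. May be absent (None from the first).
- muffs: loose ear defenders, 260 g, standing on two orange cups: an upside-down U in their own x-z plane, 150 mm tall, 152 mm over the cups (x), cups 66 mm wide (y), 75 mm clear between them. On top the black headband has a padded crown, 60 (x) by 30 (y) by 22 mm thick, 128 to 150 mm up, to be gripped across its 30 mm by its upper part. Origin between the cups' undersides, z up.
- crown (a point): middle of the underside of the headband's crown, 128 mm above the origin of the ear defenders: the spot that rests on the rail.
- rail: fixed steel rail: a horizontal bar 16 mm thick and 220 mm long along its own y, its axis 150 mm above the table, on two upright posts at y = +-110 mm with round feet of 70 mm diameter. Origin on the table under the bar's middle.
- slag_hammer: hammer, a bystander: leave it where it is
- wire_brush: wire brush, a bystander: leave it where it is
- spray: spray can, a bystander: leave it where it is
- spool: wire spool, a bystander: leave it where it is
- magnet_square: magnetic square, a bystander: leave it where it is
- clamp: clamp, a bystander: leave it where it is
- mug: mug, a bystander: leave it where it is
Mind the look-alikes: they are no part of the job. Leave any brown or orange look-alike of the long3 alone.

How it is judged:
On the way, in this order (a step that is already met when the one before it is completed fails the run):
1. the gate's grip stands at the green mark (within 6 mm), let go (y of grip_top in the frame of mark between -0.006 and 0.006 m and contact force between the fingers and gate below 0.3 N), for 0.3 s.
2. with the grip still at the mark, all tubes lie in the trays of their length and the ear defenders hang on the rail (y of grip_top in the frame of mark between -0.006 and 0.006 m and x of long1 in the frame of tray_long between -0.018 and 0.018 m and y of long1 in the frame of tray_long between -0.082 and 0.082 m and z of long1 in the frame of tray_long between 0.01 and 0.021 m and angle between the x axis of each of long1, long2, long3 and the x axis of tray_long, either way round below 0.25 rad and linear speed of each of long1, long2, long3, short1, short2, short3 below 0.03 m/s and contact force between the fingers and long1 below 0.3 N and x of long2 in the frame of tray_long between -0.018 and 0.018 m and y of long2 in the frame of tray_long between -0.082 and 0.082 m and z of long2 in the frame of tray_long between 0.01 and 0.021 m and contact force between the fingers and long2 below 0.3 N and x of long3 in the frame of tray_long between -0.018 and 0.018 m and y of long3 in the frame of tray_long between -0.082 and 0.082 m and z of long3 in the frame of tray_long between 0.01 and 0.021 m and contact force between the fingers and long3 below 0.3 N and x of short1 in the frame of tray_short between -0.018 and 0.018 m and y of short1 in the frame of tray_short between -0.082 and 0.082 m and z of short1 in the frame of tray_short between 0.01 and 0.021 m and angle between the x axis of each of short1, short2, short3 and the x axis of tray_short, either way round below 0.25 rad and contact force between the fingers and short1 below 0.3 N and x of short2 in the frame of tray_short between -0.018 and 0.018 m and y of short2 in the frame of tray_short between -0.082 and 0.082 m and z of short2 in the frame of tray_short between 0.01 and 0.021 m and contact force between the fingers and short2 below 0.3 N and x of short3 in the frame of tray_short between -0.018 and 0.018 m and y of short3 in the frame of tray_short between -0.082 and 0.082 m and z of short3 in the frame of tray_short between 0.01 and 0.021 m and contact force between the fingers and short3 below 0.3 N and x of crown in the frame of rail between -0.03 and 0.03 m and y of crown in the frame of rail between -0.09 and 0.09 m and z of crown in the frame of rail between 0.148 and 0.172 m and angle between muffs's own z axis and vertical below 0.4 rad and linear speed of muffs below 0.04 m/s and contact force between the fingers and muffs below 0.3 N), for 0.3 s.
3. the gate is fully closed again (within 6 mm) (value of joint grip below 0.006 m), for 0.2 s.
At the end, for the whole second after the job is handed in: Gate closed (joint under 6 mm); every tube present flat in the tray of its length (centre within 18 mm of the middle along x, 82 mm along y, 0.25 rad of the lanes); ear defenders at rest with the crown on the bar, within 90 mm of its middle, tilted under 0.4 rad; nothing held (value of joint grip below 0.006 m and x of long1 in the frame of tray_long between -0.018 and 0.018 m and y of long1 in the frame of tray_long between -0.082 and 0.082 m and z of long1 in the frame of tray_long between 0.01 and 0.021 m and angle between the x axis of each of long1, long2, long3 and the x axis of tray_long, either way round below 0.25 rad and linear speed of each of long1, long2, long3, short1, short2, short3 below 0.03 m/s and contact force between the fingers and long1 below 0.3 N and x of long2 in the frame of tray_long between -0.018 and 0.018 m and y of long2 in the frame of tray_long between -0.082 and 0.082 m and z of long2 in the frame of tray_long between 0.01 and 0.021 m and contact force between the fingers and long2 below 0.3 N and x of long3 in the frame of tray_long between -0.018 and 0.018 m and y of long3 in the frame of tray_long between -0.082 and 0.082 m and z of long3 in the frame of tray_long between 0.01 and 0.021 m and contact force between the fingers and long3 below 0.3 N and x of short1 in the frame of tray_short between -0.018 and 0.018 m and y of short1 in the frame of tray_short between -0.082 and 0.082 m and z of short1 in the frame of tray_short between 0.01 and 0.021 m and angle between the x axis of each of short1, short2, short3 and the x axis of tray_short, either way round below 0.25 rad and contact force between the fingers and short1 below 0.3 N and x of short2 in the frame of tray_short between -0.018 and 0.018 m and y of short2 in the frame of tray_short between -0.082 and 0.082 m and z of short2 in the frame of tray_short between 0.01 and 0.021 m and contact force between the fingers and short2 below 0.3 N and x of short3 in the frame of tray_short between -0.018 and 0.018 m and y of short3 in the frame of tray_short between -0.082 and 0.082 m and z of short3 in the frame of tray_short between 0.01 and 0.021 m and contact force between the fingers and short3 below 0.3 N and x of crown in the frame of rail between -0.03 and 0.03 m and y of crown in the frame of rail between -0.09 and 0.09 m and z of crown in the frame of rail between 0.148 and 0.172 m and angle between muffs's own z axis and vertical below 0.4 rad and linear speed of muffs below 0.04 m/s and contact force between the fingers and muffs below 0.3 N); the robot touches nothing.
It fails at once if one of the other things on the bench is moved more than 4 cm (distance of any of slag_hammer, wire_brush, spray, spool, magnet_square, clamp, mug from where it was at the start of the episode above 0.04 m).
Of long1, long2, long3, short1, short2, short3 only 4 to 6 are there at a start; the rules pass over those that are not, and their reading is None.
At some moment in a run one of long1, long2, long3, short1, short2, short3 may be knocked a few centimetres aside while the robot is not near it.
It also fails if it takes over 208 s, if anything falls off the work surface, if the arm or the gripper's body presses on something with over 40 N, if the wrist force passes 120 N, or if a joint passes its speed limit or range.

## Working session

There is one attempt and no reset: what is moved stays moved. The work goes in short steps, Python scripts to look and compute and a tool call to move; the robot and the scene stay as the last step left them, time stands still between calls to the robot, and variables do not carry over. Pictures are saved under pics/ and viewed, and the job is handed in when it is done.

Besides the shell and the picture viewer there is one more tool, called after "Emit:" as name(argument=value, ...) on one line, values as JSON. play_rows: Moves the arm, as the interface text tells. Its arguments: {"type":"object","properties":{"claw":{"type":"array","items":{"type":"number"}},"travel":{"type":"array","items":{"type":"array","items":{"type":"number"}}},"dr":{"type":"array","items":{"type":"array","items":{"type":"number"}}},"force":{"type":"number"}},"required":["claw","travel","dr"]}

```bash
ls; mkdir -p pics; python3 - <<'E'
from plant import ctrl, vision
import cv2,numpy as np
print(ctrl.get_state())
for n in ["scene","top","wrist"]:
    r=vision.read_camera(n); cv2.imwrite(f"pics/{n}0.png",r["img"][:,:,::-1]); np.savez(f"{n}0.npz",**r)
    print(n,r["K"],r["world_to_cam"],r.keys())
E
```

```text
pics
{'time': 0.0, 'qpos': array([-1.26099470e+00,  2.87161308e-01,  1.57821987e+00, -1.34138322e-05,
        1.27859752e+00, -1.50043964e-01]), 'dq': array([-0.00240746, -0.00036972,  0.00047601,  0.00082057,  0.00010743,
        0.00132919]), 'joint_efforts': array([ 3.20019371e-04, -4.05972433e+01, -2.92626107e+01, -9.97348047e-05,
        5.79729007e-03, -4.97441874e-06]), 'eef_pos': array([ 0.29936042, -0.60423282,  0.22992688]), 'tcp_rot': array([-0.68842591, -0.16199306,  0.68856959, -0.16031197]), 'contact_force': array([0.95264843, 0.00630551, 0.06206015]), 'wrist_torque': array([-0.03578276, -0.00017308,  0.02718903]), 'opening': 0.9970041533403214}
scene [[505.05158842   0.         328.47126169]
 [  0.         505.05158842 238.96268832]
 [  0.           0.           1.        ]] [[-0.55838075  0.82950359  0.01160721  0.31778955]
 [-0.57805989 -0.39908073  0.71174527  0.18249405]
 [ 0.59502747  0.3907152   0.70234175 -1.53936912]
 [ 0.          0.          0.          1.        ]] dict_keys(['img', 'range_z', 'K', 'world_to_cam'])
top [[517.22811386   0.         316.45314249]
 [  0.         517.22811386 233.2804375 ]
 [  0.           0.           1.        ]] [[ 0.05235253 -0.99861602  0.00502659 -0.08906028]
 [ 0.97425204  0.05217931  0.21934055 -0.49099909]
 [-0.21929927 -0.00658587  0.97563541 -1.61042293]
 [ 0.          0.          0.          1.        ]] dict_keys(['img', 'range_z', 'K', 'world_to_cam'])
wrist [[371.64829954   0.         321.36134718]
 [  0.         371.64829954 241.77667804]
 [  0.           0.           1.        ]] [[ 0.44369457 -0.89617137 -0.00346403 -0.67425838]
 [ 0.86397898  0.42877653 -0.26399056  0.03376869]
 [ 0.23806608  0.11413833  0.96451904 -0.38001049]
 [ 0.          0.          0.          1.        ]] dict_keys(['img', 'range_z', 'K', 'world_to_cam'])
```

View pics/top0.png

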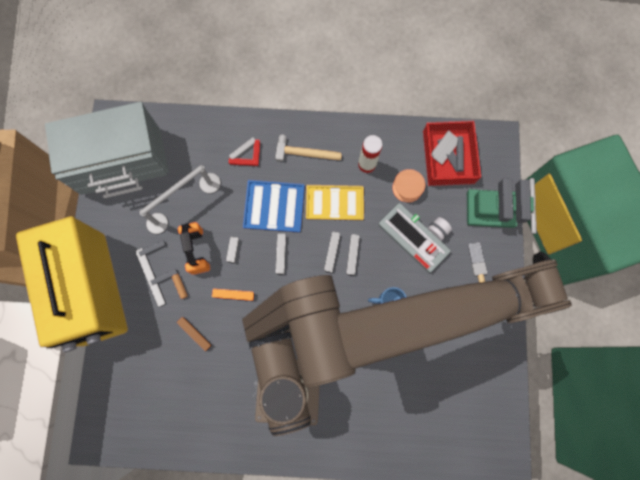

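View pics/scene0.png

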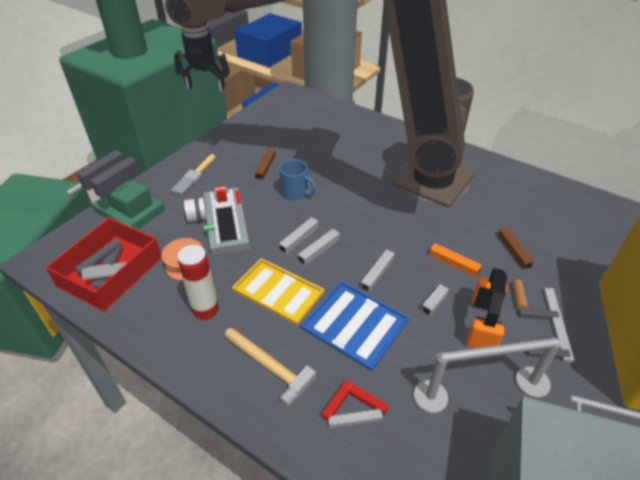

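View pics/wrist0.png

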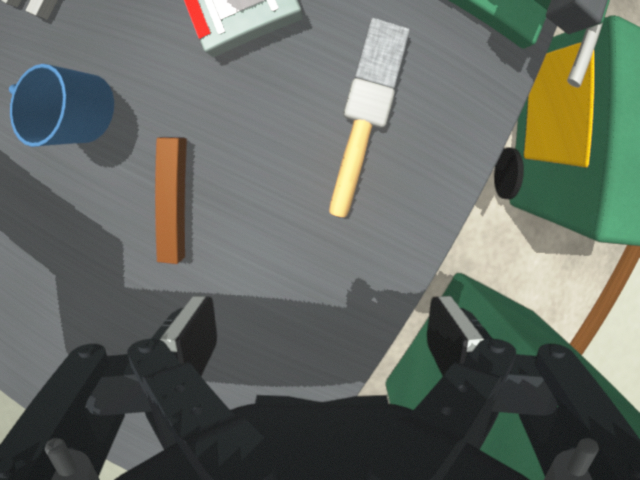

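The top view shows the gate at about (415,238), blue tray (275,206), yellow tray (335,202) and grey tubes at (233,250), (281,253), (332,252) and (353,254). The ear defenders are at (192,248), the rail runs (157,223)-(210,182), and there are orange and brown look-alikes. Next I'll zoom in and set up measuring.

```bash
cat > h.py <<'E'
import numpy as np, cv2
from scipy.spatial.transform import Rotation as R
def w2p(r,P):
    P=np.atleast_2d(P).astype(float); c=P@r["world_to_cam"][:3,:3].T+r["world_to_cam"][:3,3]
    K=r["K"]; return np.c_[K[0,0]*c[:,0]/-c[:,2]+K[0,2], K[1,1]*-c[:,1]/-c[:,2]+K[1,2]]
def ray(r,uv):
    K=r["K"]; uv=np.atleast_2d(uv).astype(float)
    d=np.c_[(uv[:,0]-K[0,2])/K[0,0],-(uv[:,1]-K[1,2])/K[1,1],-np.ones(len(uv))]
    Rt=r["world_to_cam"][:3,:3]; o=-Rt.T@r["world_to_cam"][:3,3]
    return o,d@Rt
def onz(r,uv,z):
    o,d=ray(r,uv); return o+d*((z-o[2])/d[:,2])[:,None]
def cloud(r):
    h,w=r["range_z"].shape; u,v=np.meshgrid(np.arange(w),np.arange(h))
    o,d=ray(r,np.c_[u.ravel(),v.ravel()]); P=o+d*r["range_z"].ravel()[:,None]
    P=P.reshape(h,w,3); P[r["range_z"]==0]=np.nan; return P
def load(n): return dict(np.load(n))
E
python3 - <<'E'
from h import *
t=load("top0.npz"); s=load("scene0.npz")
cv2.imwrite("pics/topz1.png",cv2.resize(t["img"][120:320,130:400,::-1],None,fx=2.96,fy=2.96,interpolation=cv2.INTER_CUBIC))
cv2.imwrite("pics/topz2.png",cv2.resize(t["img"][120:300,320:520,::-1],None,fx=3.3,fy=3.3,interpolation=cv2.INTER_CUBIC))
P=cloud(t)
for uv in [(233,250),(281,253),(332,252),(353,254),(100,400),(275,206),(335,202)]: print(uv,P[uv[1],uv[0]].round(4))
E
```

```text
(233, 250) [0.4319 0.2057 0.0229]
(281, 253) [0.429  0.0485 0.0301]
(332, 252) [ 0.442  -0.1165  0.0255]
(353, 254) [ 0.4403 -0.1854  0.0186]
(100, 400) [-0.0573  0.5801 -0.0025]
(275, 206) [0.5919 0.081  0.0069]
(335, 202) [ 0.6177 -0.1193  0.0034]
```

View pics/topz1.png

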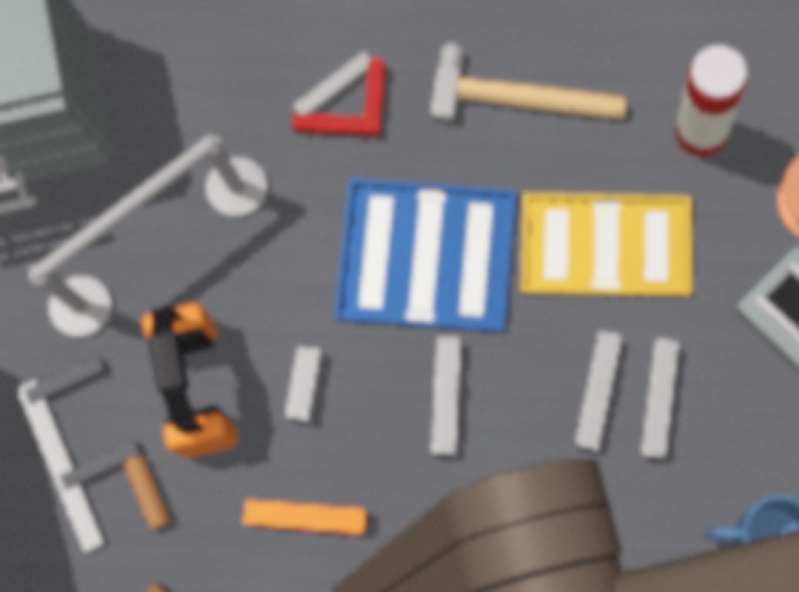

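View pics/topz2.png

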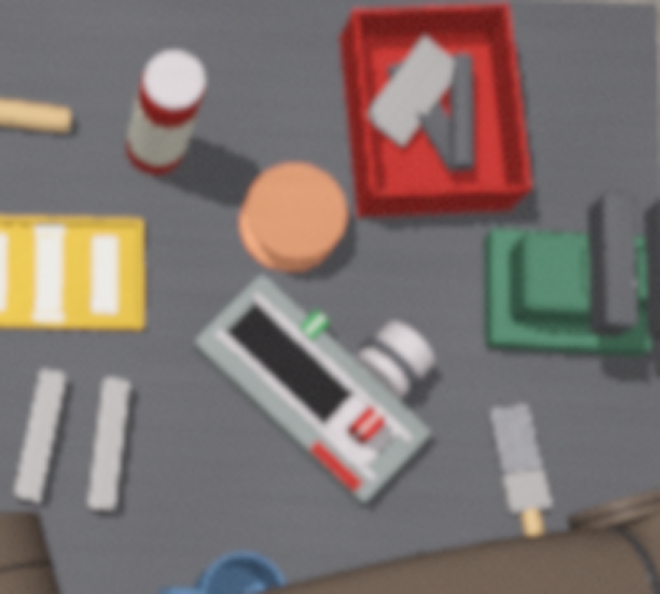

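```bash
cat > m.py <<'E'
from h import *
def tubes(t,roi,z=0.025):
    """grey bright elongated blobs -> center, yaw, L, W at height z"""
    im=t["img"].astype(int); hsv=cv2.cvtColor(t["img"],cv2.COLOR_RGB2HSV)
    m=((hsv[...,1]<40)&(hsv[...,2]>125)).astype(np.uint8)*255
    k=np.zeros_like(m); k[roi[1]:roi[3],roi[0]:roi[2]]=1; m*=k
    out=[]
    for c in cv2.findContours(m,cv2.RETR_EXTERNAL,cv2.CHAIN_APPROX_NONE)[0]:
        if cv2.contourArea(c)<80: continue
        W=onz(t,c[:,0,:],z)[:,:2]
        (cx,cy),(a,b),ang=cv2.minAreaRect((W*1000).astype(np.float32))
        if a<b: ang+=90; a,b=b,a
        out.append((c[:,0].mean(0).round(0),np.round([cx,cy],1),round(a,1),round(b,1),round((ang+90)%180-90,1)))
    return out
E
python3 - <<'E'
from m import *
t=load("top0.npz"); s=load("scene0.npz")
print("cam",ray(t,(0,0))[0],ray(s,(0,0))[0])
for o in tubes(t,(215,230,375,290)): print(o)
print()
for o in tubes(s,(270,200,460,320)): print(o)
def blob(t,lo,hi,name,z,minA=60,roi=None):
    hsv=cv2.cvtColor(t["img"],cv2.COLOR_RGB2HSV); m=cv2.inRange(hsv,lo,hi)
    if roi: k=np.zeros_like(m);k[roi[1]:roi[3],roi[0]:roi[2]]=1;m*=k
    for c in cv2.findContours(m,cv2.RETR_EXTERNAL,cv2.CHAIN_APPROX_NONE)[0]:
        if cv2.contourArea(c)<minA: continue
        W=onz(t,c[:,0,:],z)[:,:2]
        (cx,cy),(a,b),ang=cv2.minAreaRect((W*1000).astype(np.float32))
        if a<b: ang+=90; a,b=b,a
        print(name,c[:,0].mean(0).round(0),np.round([cx,cy],1),round(a,1),round(b,1),round((ang+90)%180-90,1))
for n,c in (("top",t),("scene",s)):
    print(n)
    blob(c,(100,150,60),(125,255,255),"blue",.012,400)
    blob(c,(18,120,120),(35,255,255),"yellow",.012,1000)
    blob(c,(50,90,60),(80,255,255),"green",.036,10,(380,180,450,280) if n=="top" else (190,180,240,240))
    blob(c,(0,150,100),(6,255,255),"red",.074,10,(380,220,450,280) if n=="top" else (200,170,250,220))
    blob(c,(5,180,100),(20,255,255),"orange",.03,50,(160,210,270,310) if n=="top" else (410,220,540,360))
blob(t,(0,0,235),(180,30,255),"lanes",.004,100,(240,175,370,240))
E
```

```text
cam [ 0.12985482 -0.07392305  1.67932931] [1.19890697 0.4106772  0.94758528]
(array([231., 249.]), array([436.3, 210.9]), 87.1, 32.3, -5.3)
(array([352., 254.]), array([ 441.1, -182.6]), 138.0, 31.2, -4.8)
(array([280., 253.]), array([430.3,  53. ]), 133.0, 32.3, 1.3)
(array([331., 251.]), array([ 446.6, -114.6]), 137.2, 31.5, -9.4)

(array([365., 310.]), array([563.8,  96. ]), 70.7, 27.9, 0.8)
(array([337., 307.]), array([589.2,  38.7]), 99.3, 24.4, -1.1)
(array([297., 300.]), array([625.5, -49.6]), 74.5, 23.0, 2.3)
(array([436., 297.]), array([433.4, 211.8]), 83.7, 29.3, -3.9)
(array([280., 289.]), array([ 623.8, -105.8]), 93.2, 25.4, 1.8)
(array([378., 268.]), array([427.9,  53.7]), 134.1, 30.6, 1.6)
(array([319., 245.]), array([ 444.7, -109.5]), 135.3, 40.9, -9.0)
(array([299., 233.]), array([ 438.8, -177.3]), 135.4, 40.8, -4.8)
top
blue [290. 207.] [589.8  29.8] 156.6 71.2 -1.8
blue [257. 205.] [592.5 141.4] 156.5 70.3 -1.2
yellow [ 67. 290.] [304.  731.1] 437.6 264.4 23.2
yellow [335. 201.] [ 614.9 -117.6] 190.8 116.6 -88.2
yellow [553. 216.] [ 617.1 -834.9] 248.2 127.1 22.9
red [421. 261.] [ 419.9 -397. ] 48.2 6.9 46.4
orange [199. 267.] [373.3 310.3] 59.6 36.7 -75.4
scene
blue [356. 324.] [593.7  88.5] 189.0 164.7 88.8
blue [267.  38.] [ -495.  -1038.2] 425.5 347.3 0.1
yellow [278. 290.] [ 616.6 -114.6] 195.8 120.9 -88.2
green [208. 229.] [ 572.7 -376.1] 23.1 10.2 -41.1
red [238. 196.] [ 462.7 -367. ] 47.8 7.3 48.2
red [221. 195.] [ 483.2 -407.5] 44.7 21.2 42.9
orange [485. 334.] [473.9 347.9] 85.9 65.9 8.5
orange [480. 288.] [359.7 294.4] 80.3 28.8 8.1
orange [455. 259.] [302.4 197.7] 128.1 40.5 88.6
lanes [351. 203.] [ 618.9 -174.9] 73.7 16.9 2.2
lanes [317. 202.] [612.7 -58.9] 73.4 20.1 2.9
lanes [290. 208.] [590.8  29.7] 115.7 15.3 -1.4
lanes [334. 203.] [ 614.2 -116.1] 91.0 20.1 2.5
lanes [273. 206.] [592.9  86.5] 125.9 15.7 -1.4
lanes [257. 205.] [593.5 143.6] 119.5 16.0 -1.6
```

```bash
cat >> h.py <<'E'
def down(th):
    c,s=np.cos(th),np.sin(th); return np.array([[0,c,s],[0,s,-c],[-1,0,0]])
def plan(p,deg,st=None,flip=None):
    """travel & dr to reach TCP p with jaw direction deg; rows estimate"""
    from plant import ctrl
    st=st or ctrl.get_state(); R0=R.from_quat(st["tcp_rot"]).as_matrix(); p0=st["eef_pos"]
    tr=R0.T@(np.array(p)-p0); best=None
    for k in (0,180):
        rv=R.from_matrix(R0.T@down(np.radians(deg+k))).as_rotvec()
        if best is None or np.linalg.norm(rv)<np.linalg.norm(best): alt,best=best,rv
        else: alt=rv
    print("p0",p0.round(4),"jawdeg",np.degrees(np.arctan2(R0[1,1],R0[0,1])).round(1),"q",st["qpos"].round(2),"open",round(st["opening"],3))
    print("TRAVEL",tr.round(4),"DR",best.round(4),"alt",alt.round(3),"rows>=",max(np.linalg.norm(tr)/.05,np.linalg.norm(best)/.15).round(1))
def wrist_onz(r,uv,z):
    K=r["K"]; uv=np.atleast_2d(uv).astype(float); d=(uv-K[:2,2])/K[0,0]; th=np.linalg.norm(d,axis=1); s=np.where(th>1e-9,np.sin(th)/np.maximum(th,1e-9),1)
    D=np.c_[d[:,0]*s,-d[:,1]*s,-np.cos(th)]; Rt=r["world_to_cam"][:3,:3]; o=-Rt.T@r["world_to_cam"][:3,3]; D=D@Rt
    return o+D*((z-o[2])/D[:,2])[:,None]
def snap(name,out):
    from plant import vision
    r=vision.read_camera(name); cv2.imwrite(f"pics/{out}.png",np.ascontiguousarray(r["img"][:,:,::-1])); np.savez(f"{out}.npz",**r); return r
E
python3 - <<'E'
from h import *
w=load("wrist0.npz");t=load("top0.npz")
print("cam",-w["world_to_cam"][:3,:3].T@w["world_to_cam"][:3,3])
print(onz(t,[(430.6,248.8)],.074))
# tool-frame camera pos
from plant import ctrl
st=ctrl.get_state();R0=R.from_quat(st["tcp_rot"]).as_matrix()
print(R0, R0.T@(-w["world_to_cam"][:3,:3].T@w["world_to_cam"][:3,3]-st["eef_pos"]))
plan((.46,-.38,.28),47)
E
```

```text
cam [ 0.36045695 -0.57535652  0.37310631]
[[ 0.45975435 -0.4263106   0.074     ]]
[[-5.81514552e-04  4.43783821e-01 -8.96133685e-01]
 [ 1.73752235e-03 -8.96132036e-01 -4.43784132e-01]
 [-9.99998321e-01 -1.81511924e-03 -2.49970490e-04]] [-0.14284966  0.00080635 -0.06762766]
p0 [ 0.2994 -0.6044  0.2302] jawdeg -63.7 q [-1.26  0.29  1.58 -0.    1.28 -0.15] open 1.001
TRAVEL [-0.0495 -0.1299 -0.2435] DR [1.2103e+00 9.0000e-04 1.7000e-03] alt [-1.931e+00 -2.000e-03  1.000e-03] rows>= 8.1
```

Emit:
play_rows(claw=[0,0,0,0,0,0,0,0,0,0,0,0], travel=[[-0.05,0,0],[-0.05,-0.03,-0.06],[-0.05,-0.05,-0.1],[-0.05,-0.07,-0.14],[-0.05,-0.1,-0.19],[-0.05,-0.13,-0.24],[-0.05,-0.13,-0.24],[-0.05,-0.13,-0.24],[-0.05,-0.13,-0.24],[-0.05,-0.13,-0.24],[-0.05,-0.13,-0.24],[-0.05,-0.13,-0.24]], dr=[[0.13,0,0],[0.26,0,0],[0.39,0,0],[0.52,0,0],[0.65,0,0],[0.78,0,0],[0.91,0,0],[1.04,0,0],[1.17,0,0],[1.21,0,0],[1.21,0,0],[1.21,0,0]])

```text
time: 1.35
eef_pos: [0.4567, -0.3814, 0.2802]
tcp_rot: [-0.657, 0.258, 0.659, 0.259]
contact_force: [0.6, -0.5, -0.4]
opening: 1.006
```

```bash
python3 - <<'E'
from h import *
from plant import ctrl
st=ctrl.get_state(); print(st["time"],st["eef_pos"],st["qpos"].round(2))
snap("wrist","w1"); snap("top","t1")
E
```

```text
1.35 [ 0.45672613 -0.38136933  0.28022359] [-0.87  0.08  1.73  0.    1.34  1.45]
```

View pics/w1.png

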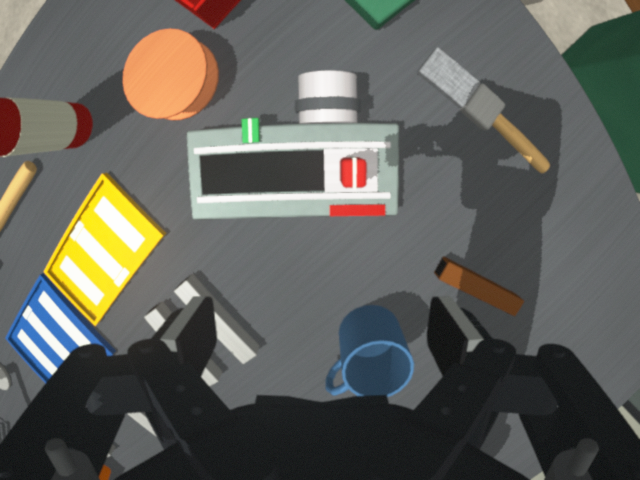

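View pics/t1.png

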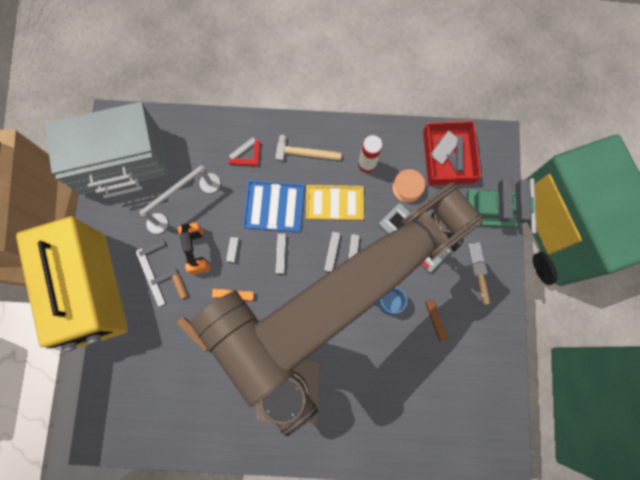

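The wrist view shows the mark at (251,129), the grip at (354,173) and the red strip at (357,210). No further tubes have appeared, so there are four in total.

```bash
python3 - <<'E'
from h import *
w=load("w1.npz"); 
cv2.imwrite("pics/w1z.png",cv2.resize(w["img"][100:230,180:410,::-1],None,fx=3.4,fy=3.4,interpolation=cv2.INTER_CUBIC))
hsv=cv2.cvtColor(w["img"],cv2.COLOR_RGB2HSV)
m=cv2.inRange(hsv,(0,150,100),(8,255,255))
for c in cv2.findContours(m,cv2.RETR_EXTERNAL,cv2.CHAIN_APPROX_NONE)[0]:
    x,y,ww,hh=cv2.boundingRect(c)
    if 180<x<410 and 100<y<230 and ww*hh>30: print("red",x,y,ww,hh)
m=cv2.inRange(hsv,(45,90,60),(80,255,255))
for c in cv2.findContours(m,cv2.RETR_EXTERNAL,cv2.CHAIN_APPROX_NONE)[0]:
    x,y,ww,hh=cv2.boundingRect(c)
    if 180<x<410 and 100<y<230 and ww*hh>30: print("green",x,y,ww,hh)
E
```

```text
red 330 205 55 11
red 357 159 9 28
red 341 159 11 28
green 252 118 8 24
green 241 118 7 25
```

View pics/w1z.png

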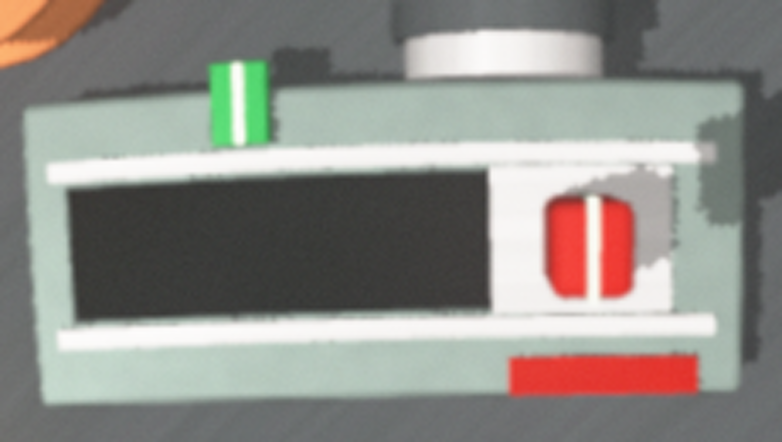

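```bash
python3 - <<'E'
from h import *
w=load("w1.npz"); f=lambda a,b:(180+a/3.4,100+b/3.4)
g1=wrist_onz(w,[f(593,197),f(595,297)],.074); mk=wrist_onz(w,[f(237,62),f(238,145)],.036)
c=wrist_onz(w,[f(25,110),f(742,82),f(738,388),f(45,403)],.03)
print(g1,mk,c,sep="\n")
yd=(c[0]+c[3]-c[1]-c[2])/2; print("gate len",np.linalg.norm(yd),"width",np.linalg.norm((c[0]+c[1]-c[2]-c[3])/2),"yaw y",np.degrees(np.arctan2(yd[1],yd[0])))
yd/=np.linalg.norm(yd); xd=np.array([yd[1],-yd[0],0]); ctr=c.mean(0)
g=g1.mean(0);m=mk.mean(0)
for n,p in (("grip",g),("mark",m)): print(n,p,"gate frame",(p-ctr)@xd,(p-ctr)@yd)
print("slide",(m-g)@yd, "yd",yd)
t=load("top0.npz"); 
print(w2p(t,[g,m]))
E
```

```text
[[ 0.47472524 -0.43922662  0.074     ]
 [ 0.45366796 -0.42089488  0.074     ]]
[[ 0.57648682 -0.39013069  0.036     ]
 [ 0.55763486 -0.37254111  0.036     ]]
[[ 0.61724664 -0.33019287  0.03      ]
 [ 0.46643413 -0.50005351  0.03      ]
 [ 0.39398491 -0.43473758  0.03      ]
 [ 0.5453536  -0.26573854  0.03      ]]
gate len 0.22701286296657394 width 0.09705026139265659 yaw y 48.27472541170739
grip [ 0.4641966  -0.43006075  0.074     ] gate frame 0.0005175453891192141 -0.06302137756508142
mark [ 0.56706084 -0.3813359   0.036     ] gate frame 0.04486042754782265 0.041806439934808176
slide 0.10482781749988958 yd [0.66555965 0.74634466 0.        ]
[[431.79039724 247.48554111]
 [414.46999657 218.20697338]]
```

```bash
python3 - <<'E'
from h import *
plan((.4642,-.4301,.15),48.3)
plan((.4642,-.4301,.045),48.3)
E
```

```text
p0 [ 0.4567 -0.3815  0.2804] jawdeg -133.0 q [-0.87  0.08  1.73  0.    1.34  1.45] open 0.996
TRAVEL [ 0.1303  0.0306 -0.0388] DR [-0.0219  0.0019  0.001 ] alt [ 3.12e+00  2.00e-03 -3.00e-03] rows>= 2.8
p0 [ 0.4567 -0.3815  0.2804] jawdeg -133.0 q [-0.87  0.08  1.73  0.    1.34  1.45] open 0.996
TRAVEL [ 0.2353  0.0307 -0.039 ] DR [-0.0219  0.0019  0.001 ] alt [ 3.12e+00  2.00e-03 -3.00e-03] rows>= 4.8
```

Emit:
play_rows(claw=[0,0,0,0,0,0,0,0,0,0,120,180,255,255,255,255,255,255], travel=[[0.03,0.03,-0.039],[0.07,0.031,-0.039],[0.11,0.031,-0.039],[0.15,0.031,-0.039],[0.18,0.031,-0.039],[0.2,0.031,-0.039],[0.22,0.031,-0.039],[0.235,0.031,-0.039],[0.235,0.031,-0.039],[0.235,0.031,-0.039],[0.235,0.031,-0.039],[0.235,0.031,-0.039],[0.235,0.031,-0.039],[0.235,0.031,-0.039],[0.235,0.031,-0.039],[0.235,0.031,-0.039],[0.235,0.031,-0.039],[0.235,0.031,-0.039]], dr=[[-0.022,0.002,0],[-0.022,0.002,0],[-0.022,0.002,0],[-0.022,0.002,0],[-0.022,0.002,0],[-0.022,0.002,0],[-0.022,0.002,0],[-0.022,0.002,0],[-0.022,0.002,0],[-0.022,0.002,0],[-0.022,0.002,0],[-0.022,0.002,0],[-0.022,0.002,0],[-0.022,0.002,0],[-0.022,0.002,0],[-0.022,0.002,0],[-0.022,0.002,0],[-0.022,0.002,0]], force=30)

```text
time: 3.25
eef_pos: [0.4642, -0.4305, 0.0459]
tcp_rot: [0.661, -0.251, -0.66, -0.252]
contact_force: [-1.7, 1.6, 4.5]
opening: 0.275
```

```bash
python3 - <<'E'
from h import *
w=snap("wrist","w2")
plan((.4642+.1048*.6656,-.4301+.1048*.7463,.045),48.3)
cv2.imwrite("pics/w2z.png",cv2.resize(w["img"][100:400,150:450,::-1],None,fx=2,fy=2))
E
```

```text
p0 [ 0.4642 -0.4305  0.0459] jawdeg -131.7 q [-0.91  0.4   1.8   0.    0.94  1.39] open 0.273
TRAVEL [ 0.001  -0.1051  0.0002] DR [-0.     -0.0006  0.0009] alt [3.142e+00 1.000e-03 1.000e-03] rows>= 2.1
```

View pics/w2z.png

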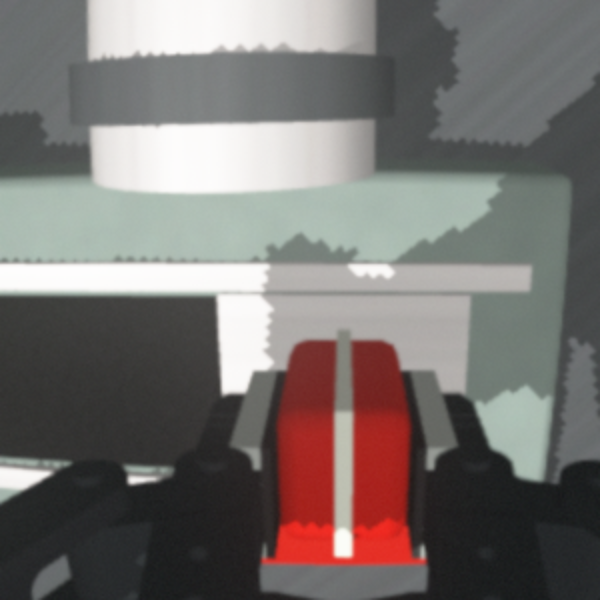

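Emit:
play_rows(claw=[255,255,255,255,255,255,255,255,255,255,255,255], travel=[[0,-0.01,0],[0,-0.02,0],[0,-0.035,0],[0,-0.05,0],[0,-0.065,0],[0,-0.08,0],[0,-0.09,0],[0,-0.1,0],[0,-0.105,0],[0,-0.105,0],[0,-0.105,0],[0,-0.105,0]], dr=[[0,0,0],[0,0,0],[0,0,0],[0,0,0],[0,0,0],[0,0,0],[0,0,0],[0,0,0],[0,0,0],[0,0,0],[0,0,0],[0,0,0]])

```text
time: 4.5
eef_pos: [0.5344, -0.352, 0.0459]
tcp_rot: [0.661, -0.251, -0.66, -0.252]
contact_force: [3.7, -1.3, -0.6]
opening: 0.273
```

```bash
python3 - <<'E'
from h import *
w=snap("wrist","w3")
plan((.534,-.3519,.045),48.3)
cv2.imwrite("pics/w3z.png",cv2.resize(w["img"][100:400,150:450,::-1],None,fx=2,fy=2))
E
```

```text
p0 [ 0.5343 -0.3521  0.0459] jawdeg -131.7 q [-0.74  0.41  1.78  0.    0.95  1.56] open 0.274
TRAVEL [0.0009 0.     0.0004] DR [-0.0006 -0.0014  0.0018] alt [3.141e+00 3.000e-03 2.000e-03] rows>= 0.0
```

View pics/w3z.png

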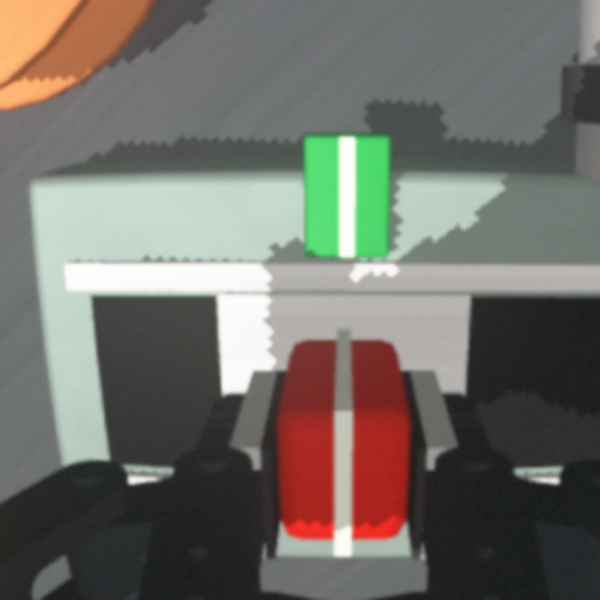

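The white lines of the grip (343) and mark (347) coincide to within about 1 mm. Releasing and retreating.

Emit:
play_rows(claw=[100,0,0,0,0,0,0,0,0,0,0,0], travel=[[0,0,0],[0,0,0],[0,0,0],[0,0,0],[0,0,0],[0,0,0],[-0.03,0,0],[-0.07,0,0],[-0.12,0,0],[-0.17,0,0],[-0.2,0,0],[-0.2,0,0]], dr=[[0,0,0],[0,0,0],[0,0,0],[0,0,0],[0,0,0],[0,0,0],[0,0,0],[0,0,0],[0,0,0],[0,0,0],[0,0,0],[0,0,0]])

```text
time: 5.75
eef_pos: [0.5361, -0.3542, 0.2538]
tcp_rot: [0.666, -0.253, -0.656, -0.251]
contact_force: [0.6, -0.2, -0.5]
opening: 1.001
```

```bash
python3 - <<'E'
from h import *
from m import tubes
w=snap("wrist","w4"); t=snap("top","t4"); s=snap("scene","s4")
f=lambda c:None
for n,c,roi in (("top",t,(215,225,375,300)),("scene",s,(270,200,460,320))):
    for o in tubes(c,roi): print(n,o)
print("tube A"); plan((.440,-.181,.2),-5+90)
E
```

```text
top (array([232., 249.]), array([436.4, 211. ]), 87.1, 32.7, -6.0)
top (array([280., 253.]), array([430.3,  53. ]), 132.9, 32.1, 1.4)
top (array([333., 240.]), array([ 480.2, -120.4]), 69.2, 30.9, -9.6)
scene (array([365., 310.]), array([563.8,  95.8]), 70.7, 27.9, 0.4)
scene (array([337., 307.]), array([589.2,  38.7]), 99.3, 24.4, -1.1)
scene (array([297., 300.]), array([624.8, -49.6]), 75.8, 23.6, 2.2)
scene (array([436., 297.]), array([433.3, 212. ]), 85.6, 30.4, -4.7)
scene (array([280., 289.]), array([ 623.7, -106. ]), 93.2, 25.6, 1.5)
scene (array([378., 268.]), array([428.6,  54. ]), 135.6, 31.6, 1.8)
scene (array([319., 245.]), array([ 445.5, -109.5]), 138.5, 41.8, -9.1)
scene (array([299., 233.]), array([ 441.4, -176.6]), 141.0, 43.7, -4.8)
tube A
p0 [ 0.5333 -0.3518  0.2447] jawdeg -131.7 q [-0.74  0.2   1.66  0.    1.29  1.56] open 1.001
TRAVEL [ 0.0449 -0.0652  0.1833] DR [-6.411e-01 -1.000e-04  1.900e-03] alt [2.5   0.003 0.   ] rows>= 4.3
```

View pics/w4.png

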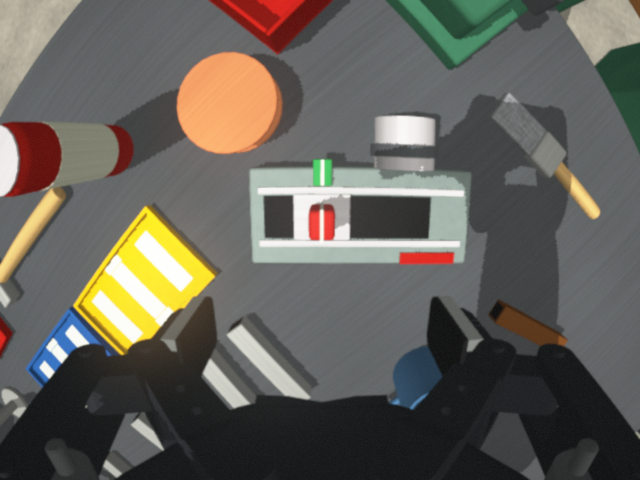

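View pics/s4.png

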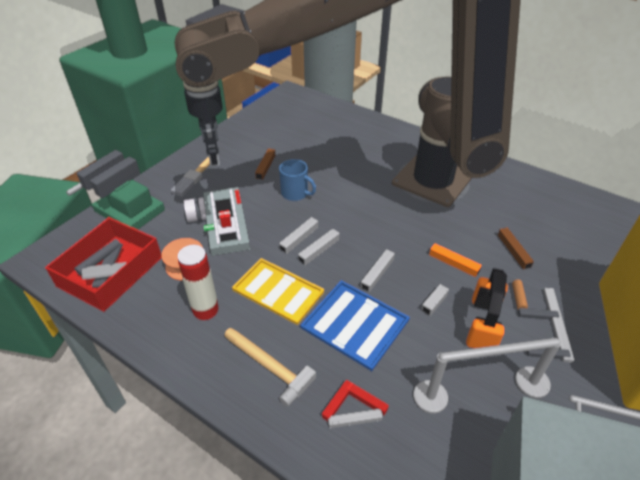

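The grip stays on the mark; both white lines are at u=322. Now tube A.

Emit:
play_rows(claw=[100,100,100,100,100,100,100,100,100,100], travel=[[0,-0.01,0.04],[0.01,-0.025,0.08],[0.02,-0.04,0.12],[0.03,-0.06,0.16],[0.045,-0.065,0.183],[0.045,-0.065,0.183],[0.045,-0.065,0.183],[0.045,-0.065,0.183],[0.045,-0.065,0.183],[0.045,-0.065,0.183]], dr=[[-0.13,0,0],[-0.26,0,0],[-0.39,0,0],[-0.52,0,0],[-0.64,0,0],[-0.64,0,0],[-0.64,0,0],[-0.64,0,0],[-0.64,0,0],[-0.64,0,0]])

```text
time: 6.9
eef_pos: [0.4407, -0.1824, 0.2004]
tcp_rot: [0.707, -0.031, -0.706, -0.032]
contact_force: [0.2, 0.4, 0.3]
opening: 0.605
```

```bash
python3 - <<'E'
from h import *
w=snap("wrist","w5")
plan((.440,-.182,.012),85)
E
```

```text
p0 [ 0.4405 -0.1822  0.2003] jawdeg -95.1 q [-0.61 -0.13  2.08  0.    1.19  1.05] open 0.607
TRAVEL [1.883e-01 1.000e-04 8.000e-04] DR [-0.0022 -0.0012  0.0015] alt [3.139e+00 2.000e-03 2.000e-03] rows>= 3.8
```

View pics/w5.png

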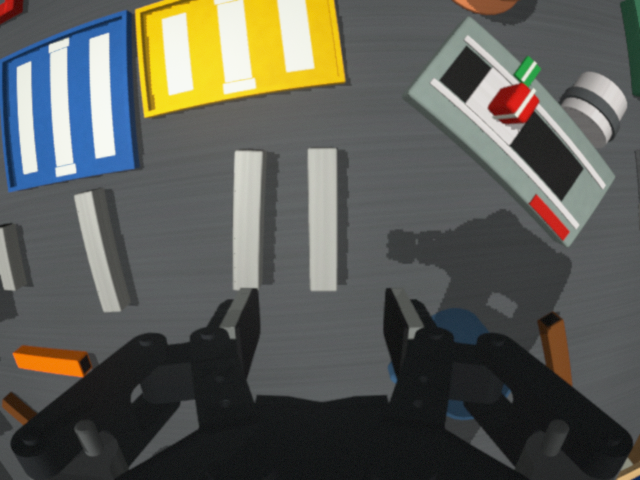

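```bash
python3 - <<'E'
from h import *
w=load("w5.npz")
A=wrist_onz(w,[(309,149),(337,148),(337,291),(310,291)],.025); print(A.round(4),A.mean(0))
B=wrist_onz(w,[(236,151),(263,151),(259,290),(233,289)],.025); print(B.round(4),B.mean(0))
for X in (A,B): d=(X[0]+X[1]-X[2]-X[3])/2; print(np.linalg.norm(d),np.degrees(np.arctan2(d[1],d[0])))
E
```

```text
[[ 0.5037 -0.1772  0.025 ]
 [ 0.5025 -0.201   0.025 ]
 [ 0.373  -0.1906  0.025 ]
 [ 0.3753 -0.1656  0.025 ]] [ 0.43862563 -0.1836081   0.025     ]
[[ 0.509  -0.1142  0.025 ]
 [ 0.5062 -0.1378  0.025 ]
 [ 0.3801 -0.118   0.025 ]
 [ 0.3829 -0.0931  0.025 ]] [ 0.44453411 -0.11577951  0.025     ]
0.12941738543812448 -4.883891810965236
0.12779255819334107 -9.225915811073435
```

Emit:
play_rows(claw=[100,100,100,100,100,100,100,255,255,255,255,255,255,255,255,255,255], travel=[[0.04,0.001,0.002],[0.09,0.0015,0.002],[0.13,0.0015,0.002],[0.16,0.0015,0.002],[0.18,0.0015,0.002],[0.188,0.0015,0.002],[0.188,0.0015,0.002],[0.188,0.0015,0.002],[0.188,0.0015,0.002],[0.188,0.0015,0.002],[0.188,0.0015,0.002],[0.188,0.0015,0.002],[0.17,0.0015,0.002],[0.13,0.0015,0.002],[0.09,0.0015,0.002],[0.06,0.0015,0.002],[0.06,0.0015,0.002]], dr=[[0,0,0],[0,0,0],[0,0,0],[0,0,0],[0,0,0],[0,0,0],[0,0,0],[0,0,0],[0,0,0],[0,0,0],[0,0,0],[0,0,0],[0,0,0],[0,0,0],[0,0,0],[0,0,0],[0,0,0]], force=70)

```text
time: 8.65
eef_pos: [0.4413, -0.1853, 0.1457]
tcp_rot: [0.71, -0.033, -0.703, -0.03]
contact_force: [0.2, -0.0, -1.3]
opening: 0.267
```

```bash
python3 - <<'E'
from h import *
w=snap("wrist","w6")
# blue tray from wrist5 corners
w5=load("w5.npz")
plan((.5905,.030,.14),88.6)
plan((.5905,.030,.017),88.6)
E
```

```text
p0 [ 0.4398 -0.1842  0.1428] jawdeg -95.1 q [-0.61 -0.07  2.13  0.    1.07  1.05] open 0.269
TRAVEL [ 0.0033 -0.2268 -0.131 ] DR [-0.065  -0.0062 -0.0017] alt [ 3.077e+00 -3.000e-03  1.000e-02] rows>= 5.2
p0 [ 0.4398 -0.1842  0.1428] jawdeg -95.1 q [-0.61 -0.07  2.13  0.    1.07  1.05] open 0.269
TRAVEL [ 0.1263 -0.227  -0.1302] DR [-0.065  -0.0062 -0.0017] alt [ 3.077e+00 -3.000e-03  1.000e-02] rows>= 5.8
```

View pics/w6.png

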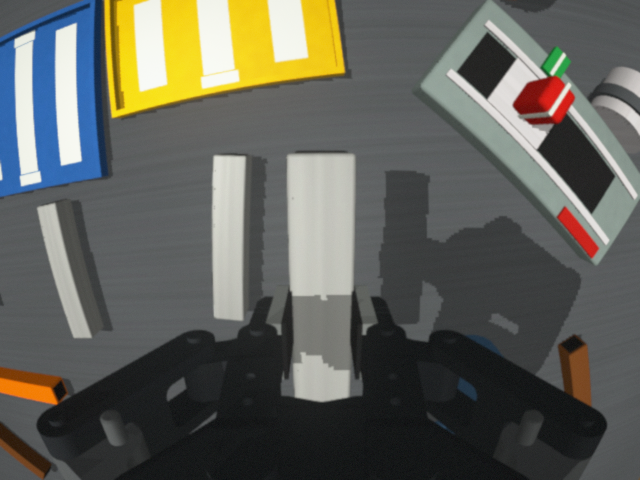

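Emit:
play_rows(claw=[255,255,255,255,255,255,255,255,255,255,255,255,255,255,255], travel=[[0.0,-0.03,-0.018],[0,-0.07,-0.04],[0,-0.11,-0.064],[0,-0.15,-0.087],[0,-0.19,-0.11],[0,-0.227,-0.13],[0.02,-0.227,-0.13],[0.05,-0.227,-0.13],[0.08,-0.227,-0.13],[0.105,-0.227,-0.13],[0.117,-0.227,-0.13],[0.122,-0.227,-0.13],[0.126,-0.227,-0.13],[0.126,-0.227,-0.13],[0.126,-0.227,-0.13]], dr=[[-0.03,-0.003,0],[-0.065,-0.006,0],[-0.065,-0.006,0],[-0.065,-0.006,0],[-0.065,-0.006,0],[-0.065,-0.006,0],[-0.065,-0.006,0],[-0.065,-0.006,0],[-0.065,-0.006,0],[-0.065,-0.006,0],[-0.065,-0.006,0],[-0.065,-0.006,0],[-0.065,-0.006,0],[-0.065,-0.006,0],[-0.065,-0.006,0]])

```text
time: 10.2
eef_pos: [0.5914, 0.0298, 0.0183]
tcp_rot: [0.708, -0.009, -0.706, -0.008]
contact_force: [-0.0, -0.2, -2.0]
opening: 0.275
```

```bash
python3 - <<'E'
from h import *
w=snap("wrist","w7"); s=snap("scene","s7")
plan((.5905,.030,.017),88.6)
cv2.imwrite("pics/s7z.png",cv2.resize(s["img"][200:400,220:460,::-1],None,fx=3,fy=3))
E
```

```text
p0 [0.5913 0.0298 0.0183] jawdeg -91.4 q [-0.12  0.37  1.91 -0.    0.86  1.48] open 0.268
TRAVEL [ 0.0013 -0.0002  0.0008] DR [-0.0001 -0.0028 -0.0019] alt [ 3.141e+00 -3.000e-03  4.000e-03] rows>= 0.0
```

View pics/s7z.png

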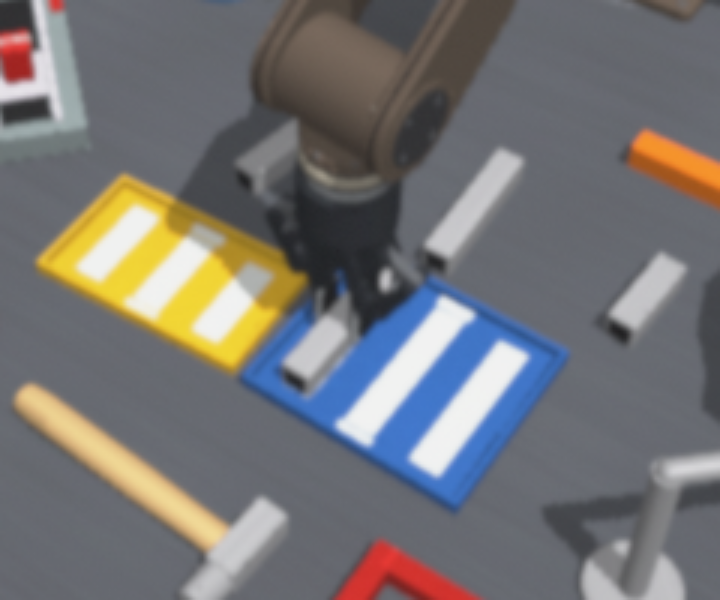

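View pics/w7.png

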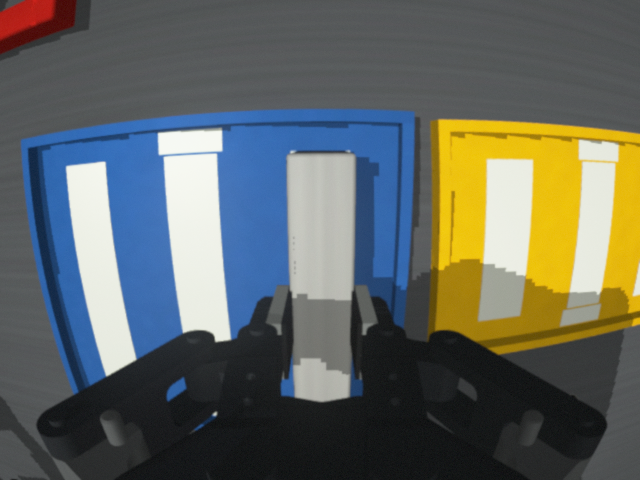

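Emit:
play_rows(claw=[255,110,110,110,110,110,110,110,110], travel=[[0.0015,0,0],[0.0015,0,0],[0.0015,0,0],[0.0015,0,0],[-0.02,0,0],[-0.06,0,0],[-0.1,0,0],[-0.13,0,0],[-0.13,0,0]], dr=[[0,0,0],[0,0,0],[0,0,0],[0,0,0],[0,0,0],[0,0,0],[0,0,0],[0,0,0],[0,0,0]])

```text
time: 11.2
eef_pos: [0.5946, 0.0297, 0.1545]
tcp_rot: [0.712, -0.01, -0.702, -0.008]
contact_force: [-0.4, -0.3, 0.0]
opening: 0.57
```

```bash
python3 - <<'E'
from h import *
w=snap("wrist","w8")
plan((.4445,-.1158,.15),80.8)
E
```

```text
p0 [0.5929 0.0299 0.1515] jawdeg -91.4 q [-0.12  0.18  1.85 -0.    1.1   1.48] open 0.574
TRAVEL [0.0005 0.1493 0.1448] DR [ 0.1361 -0.0095 -0.0019] alt [-3.005e+00  3.000e-03 -1.400e-02] rows>= 4.2
```

View pics/w8.png

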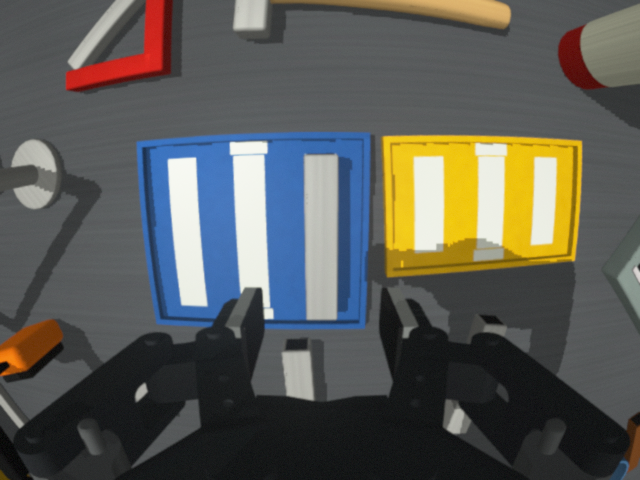

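Tube A lies in the right-hand lane. Next is tube B.

Emit:
play_rows(claw=[100,100,100,100,100,100,100,100,100], travel=[[0,0.03,0.03],[0,0.06,0.06],[0,0.09,0.09],[0,0.12,0.12],[0,0.149,0.145],[0,0.149,0.145],[0,0.149,0.145],[0,0.149,0.145],[0,0.149,0.145]], dr=[[0.06,-0.005,0],[0.136,-0.01,0],[0.136,-0.01,0],[0.136,-0.01,0],[0.136,-0.01,0],[0.136,-0.01,0],[0.136,-0.01,0],[0.136,-0.01,0],[0.136,-0.01,0]])

```text
time: 12.15
eef_pos: [0.4448, -0.1148, 0.1501]
tcp_rot: [-0.704, 0.057, 0.705, 0.056]
contact_force: [0.4, 0.6, 0.9]
opening: 0.608
```

```bash
python3 - <<'E'
from h import *
w=snap("wrist","w9")
plan((.4445,-.1158,.012),80.8)
E
```

```text
p0 [ 0.4448 -0.1148  0.1502] jawdeg -99.1 q [-0.47 -0.12  2.16 -0.    1.09  1.26] open 0.609
TRAVEL [ 0.1382  0.0009 -0.    ] DR [ 0.0017  0.001  -0.0016] alt [-3.14e+00  2.00e-03  2.00e-03] rows>= 2.8
```

View pics/w9.png

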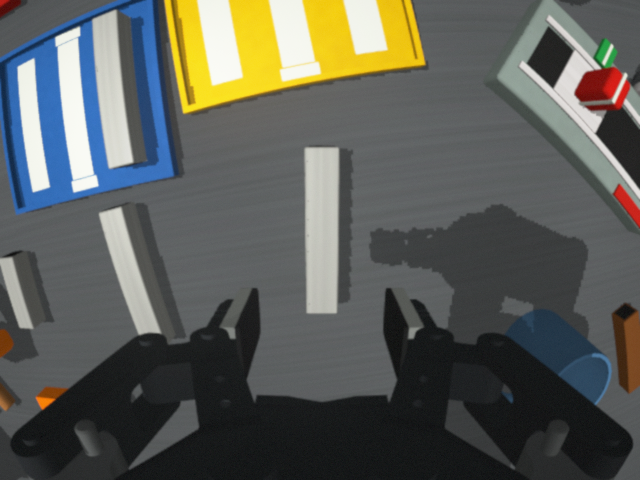

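Tube B is centred between the jaws (u≈321, v 147–313).

Emit:
play_rows(claw=[100,100,100,100,100,100,255,255,255,255,255,255,255,255,255,255], travel=[[0.04,0.001,0],[0.08,0.001,0],[0.115,0.001,0],[0.13,0.001,0],[0.138,0.001,0],[0.138,0.001,0],[0.138,0.001,0],[0.138,0.001,0],[0.138,0.001,0],[0.138,0.001,0],[0.138,0.001,0],[0.12,0.001,0],[0.08,0.001,0],[0.04,0.001,0],[0.01,0.001,0],[0.01,0.001,0]], dr=[[0,0,0],[0,0,0],[0,0,0],[0,0,0],[0,0,0],[0,0,0],[0,0,0],[0,0,0],[0,0,0],[0,0,0],[0,0,0],[0,0,0],[0,0,0],[0,0,0],[0,0,0],[0,0,0]], force=70)

```text
time: 13.8
eef_pos: [0.4476, -0.1173, 0.1454]
tcp_rot: [0.708, -0.058, -0.702, -0.054]
contact_force: [0.4, -0.2, -1.0]
opening: 0.27
```

```bash
python3 - <<'E'
from h import *
w=snap("wrist","w10")
plan((.592,.087,.14),88.6)
plan((.592,.087,.017),88.6)
E
```

```text
p0 [ 0.4459 -0.1165  0.1425] jawdeg -99.1 q [-0.48 -0.1   2.17 -0.    1.07  1.26] open 0.267
TRAVEL [ 0.0023 -0.224  -0.112 ] DR [-0.1344 -0.0042 -0.0038] alt [ 3.007 -0.006  0.006] rows>= 5.0
p0 [ 0.4459 -0.1165  0.1425] jawdeg -99.1 q [-0.48 -0.1   2.17 -0.    1.07  1.26] open 0.267
TRAVEL [ 0.1253 -0.2245 -0.1115] DR [-0.1344 -0.0042 -0.0038] alt [ 3.007 -0.006  0.006] rows>= 5.6
```

View pics/w10.png

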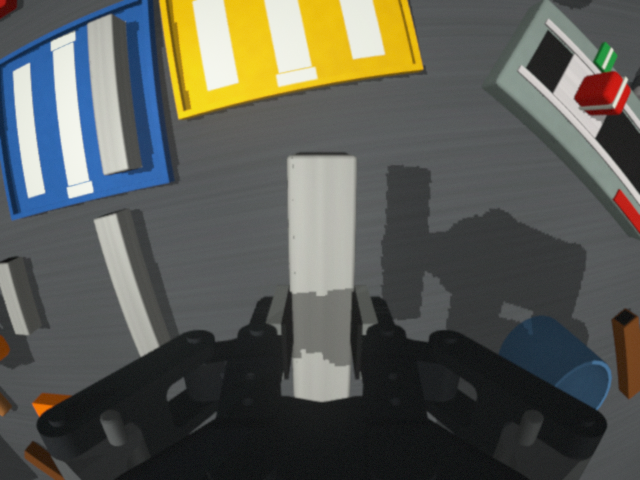

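Emit:
play_rows(claw=[255,255,255,255,255,255,255,255,255,255,255,255,255,110,110,110,110,110,110,110], travel=[[0.0,-0.04,-0.02],[0,-0.08,-0.04],[0,-0.12,-0.06],[0,-0.16,-0.08],[0,-0.2,-0.1],[0.01,-0.224,-0.1115],[0.04,-0.2245,-0.1115],[0.08,-0.2245,-0.1115],[0.105,-0.2245,-0.1115],[0.117,-0.2245,-0.1115],[0.123,-0.2245,-0.1115],[0.126,-0.2245,-0.1115],[0.126,-0.2245,-0.1115],[0.126,-0.2245,-0.1115],[0.126,-0.2245,-0.1115],[0.126,-0.2245,-0.1115],[0.1,-0.2245,-0.1115],[0.06,-0.2245,-0.1115],[0.02,-0.2245,-0.1115],[0.0,-0.2245,-0.1115]], dr=[[-0.07,-0.004,-0.002],[-0.134,-0.004,-0.004],[-0.134,-0.004,-0.004],[-0.134,-0.004,-0.004],[-0.134,-0.004,-0.004],[-0.134,-0.004,-0.004],[-0.134,-0.004,-0.004],[-0.134,-0.004,-0.004],[-0.134,-0.004,-0.004],[-0.134,-0.004,-0.004],[-0.134,-0.004,-0.004],[-0.134,-0.004,-0.004],[-0.134,-0.004,-0.004],[-0.134,-0.004,-0.004],[-0.134,-0.004,-0.004],[-0.134,-0.004,-0.004],[-0.134,-0.004,-0.004],[-0.134,-0.004,-0.004],[-0.134,-0.004,-0.004],[-0.134,-0.004,-0.004]])

```text
time: 15.85
eef_pos: [0.5937, 0.0875, 0.1466]
tcp_rot: [0.709, -0.009, -0.705, -0.009]
contact_force: [0.5, -0.3, 0.6]
opening: 0.569
```

```bash
python3 - <<'E'
from h import *
w=snap("wrist","w11")
plan((.429,.053,.15),91.4)
E
```

```text
p0 [0.5951 0.0876 0.1494] jawdeg -91.4 q [-0.02  0.2   1.84  0.    1.09  1.57] open 0.567
TRAVEL [-0.0025  0.0387  0.1652] DR [-0.0492 -0.0111 -0.0001] alt [ 3.092 -0.     0.017] rows>= 3.4
```

View pics/w11.png

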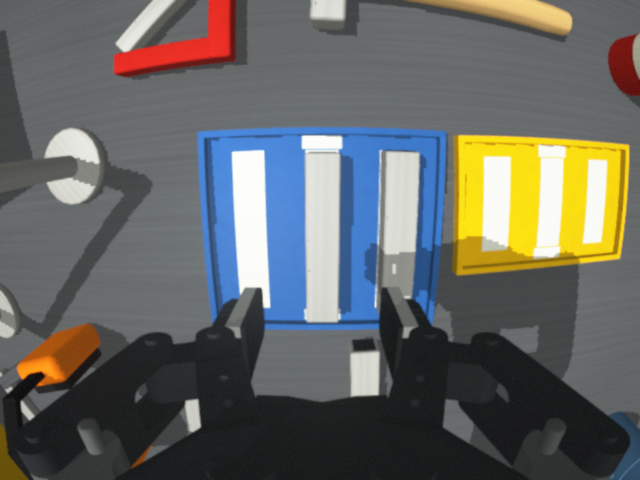

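Tube B is in the middle lane. Next is tube C.

Emit:
play_rows(claw=[100,100,100,100,100,100,100,100], travel=[[-0.002,0.01,0.04],[-0.002,0.02,0.08],[-0.002,0.03,0.12],[-0.002,0.038,0.155],[-0.002,0.039,0.165],[-0.002,0.039,0.165],[-0.002,0.039,0.165],[-0.002,0.039,0.165]], dr=[[-0.05,-0.011,0],[-0.05,-0.011,0],[-0.05,-0.011,0],[-0.05,-0.011,0],[-0.05,-0.011,0],[-0.05,-0.011,0],[-0.05,-0.011,0],[-0.05,-0.011,0]])

```text
time: 16.7
eef_pos: [0.4306, 0.0527, 0.1499]
tcp_rot: [0.708, 0.009, -0.707, 0.009]
contact_force: [0.6, -0.3, 0.4]
opening: 0.607
```

```bash
python3 - <<'E'
from h import *
w=snap("wrist","w12")
plan((.429,.053,.012),91.4)
E
```

```text
p0 [0.4305 0.0527 0.1499] jawdeg -88.5 q [-0.11 -0.18  2.22  0.    1.1   1.43] open 0.606
TRAVEL [ 0.1379 -0.0004  0.0016] DR [ 0.001  -0.001  -0.0001] alt [-3.141e+00  0.000e+00 -1.000e-03] rows>= 2.8
```

View pics/w12.png

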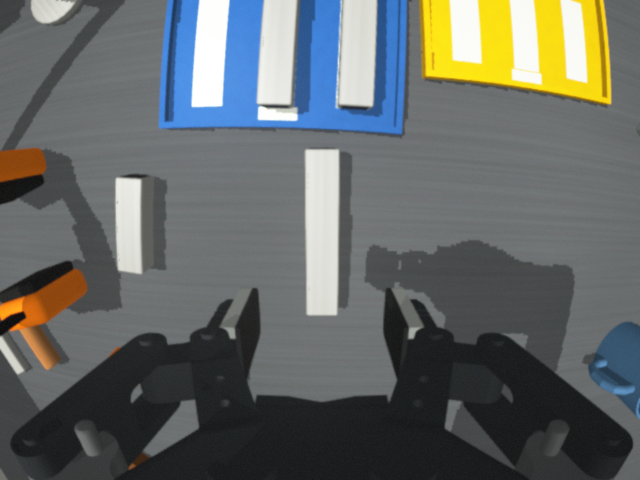

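Emit:
play_rows(claw=[100,100,100,100,100,100,255,255,255,255,255,255,255,255,255,255], travel=[[0.04,0,0.001],[0.08,0,0.001],[0.115,0,0.001],[0.13,0,0.001],[0.138,0,0.001],[0.138,0,0.001],[0.138,0,0.001],[0.138,0,0.001],[0.138,0,0.001],[0.138,0,0.001],[0.138,0,0.001],[0.12,0,0.001],[0.08,0,0.001],[0.04,0,0.001],[0.01,0,0.001],[0.01,0,0.001]], dr=[[0,0,0],[0,0,0],[0,0,0],[0,0,0],[0,0,0],[0,0,0],[0,0,0],[0,0,0],[0,0,0],[0,0,0],[0,0,0],[0,0,0],[0,0,0],[0,0,0],[0,0,0],[0,0,0]], force=70)

```text
time: 18.35
eef_pos: [0.4327, 0.0524, 0.1448]
tcp_rot: [0.711, 0.009, -0.703, 0.01]
contact_force: [0.7, -0.5, -1.6]
opening: 0.266
```

```bash
python3 - <<'E'
from h import *
w=snap("wrist","w13")
plan((.593,.1435,.14),88.6)
plan((.593,.1435,.017),88.6)
E
```

```text
p0 [0.4309 0.0525 0.142 ] jawdeg -88.5 q [-0.11 -0.17  2.23  0.    1.08  1.43] open 0.27
TRAVEL [ 0.003  -0.0868 -0.1644] DR [ 0.0499 -0.0066 -0.0007] alt [-3.092e+00  1.000e-03 -1.000e-02] rows>= 3.7
p0 [0.4309 0.0525 0.142 ] jawdeg -88.5 q [-0.11 -0.17  2.23  0.    1.08  1.43] open 0.27
TRAVEL [ 0.126  -0.0869 -0.1636] DR [ 0.0499 -0.0066 -0.0007] alt [-3.092e+00  1.000e-03 -1.000e-02] rows>= 4.5
```

View pics/w13.png

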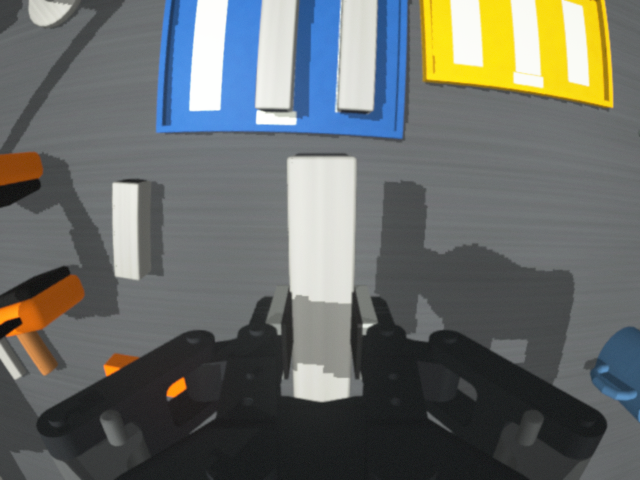

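Emit:
play_rows(claw=[255,255,255,255,255,255,255,255,255,255,255,255,255,110,110,110,110,110,110,110], travel=[[0.0,-0.02,-0.04],[0,-0.04,-0.08],[0,-0.06,-0.12],[0,-0.08,-0.15],[0,-0.087,-0.164],[0.01,-0.087,-0.164],[0.04,-0.087,-0.164],[0.08,-0.087,-0.164],[0.105,-0.087,-0.164],[0.117,-0.087,-0.164],[0.123,-0.087,-0.164],[0.126,-0.087,-0.164],[0.126,-0.087,-0.164],[0.126,-0.087,-0.164],[0.126,-0.087,-0.164],[0.126,-0.087,-0.164],[0.1,-0.087,-0.164],[0.06,-0.087,-0.164],[0.02,-0.087,-0.164],[0.0,-0.087,-0.164]], dr=[[0.05,-0.006,0],[0.05,-0.006,0],[0.05,-0.006,0],[0.05,-0.006,0],[0.05,-0.006,0],[0.05,-0.006,0],[0.05,-0.006,0],[0.05,-0.006,0],[0.05,-0.006,0],[0.05,-0.006,0],[0.05,-0.006,0],[0.05,-0.006,0],[0.05,-0.006,0],[0.05,-0.006,0],[0.05,-0.006,0],[0.05,-0.006,0],[0.05,-0.006,0],[0.05,-0.006,0],[0.05,-0.006,0],[0.05,-0.006,0]])

```text
time: 20.4
eef_pos: [0.5949, 0.1439, 0.1479]
tcp_rot: [0.71, -0.009, -0.704, -0.009]
contact_force: [0.2, 1.0, -0.2]
opening: 0.566
```

```bash
python3 - <<'E'
from h import *
from m import tubes
w=snap("wrist","w14"); s=snap("scene","s14")
for o in tubes(s,(400,220,460,320)): print(o)
plan((.434,.210,.15),85)
E
```

```text
(array([436., 297.]), array([433.3, 212.2]), 85.6, 30.7, -4.7)
p0 [0.5956 0.144  0.1482] jawdeg -91.4 q [ 0.07  0.23  1.81 -0.    1.1   1.67] open 0.567
TRAVEL [-0.0035 -0.0621  0.1632] DR [ 0.0628 -0.0103  0.0007] alt [-3.079e+00 -1.000e-03 -1.600e-02] rows>= 3.5
```

View pics/w14.png

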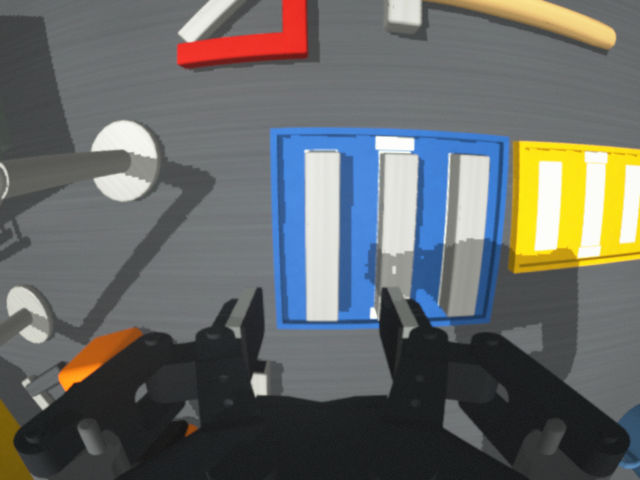

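Emit:
play_rows(claw=[100,100,100,100,100,100,100,100], travel=[[-0.003,-0.015,0.04],[-0.003,-0.03,0.08],[-0.003,-0.045,0.12],[-0.003,-0.06,0.155],[-0.003,-0.062,0.163],[-0.003,-0.062,0.163],[-0.003,-0.062,0.163],[-0.003,-0.062,0.163]], dr=[[0.063,-0.01,0],[0.063,-0.01,0],[0.063,-0.01,0],[0.063,-0.01,0],[0.063,-0.01,0],[0.063,-0.01,0],[0.063,-0.01,0],[0.063,-0.01,0]])

```text
time: 21.3
eef_pos: [0.4354, 0.2095, 0.1496]
tcp_rot: [0.707, -0.031, -0.706, -0.031]
contact_force: [-0.3, -1.4, 0.0]
opening: 0.605
```

```bash
python3 - <<'E'
from h import *
w=snap("wrist","w15")
plan((.434,.210,.012),85)
E
```

```text
p0 [0.4354 0.2095 0.1496] jawdeg -95.1 q [ 0.24 -0.06  2.11  0.    1.09  1.9 ] open 0.607
TRAVEL [ 0.1376 -0.0003  0.0015] DR [-0.0014 -0.0007  0.0006] alt [3.14e+00 1.00e-03 1.00e-03] rows>= 2.8
```

View pics/w15.png

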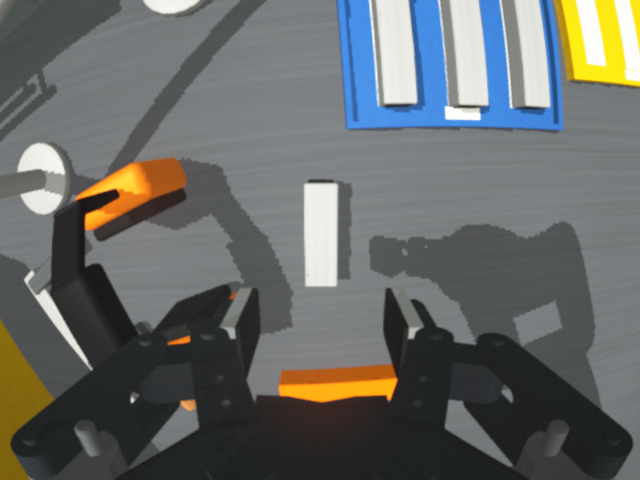

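```bash
python3 - <<'E'
from h import *
w=load("w15.npz")
A=wrist_onz(w,[(305,183),(337,183),(337,286),(305,286)],.025); print(A.mean(0),A.round(3))
t=load("t4.npz");P=cloud(t);s=load("s14.npz");Q=cloud(s)
for n,r,C in(("t",t,P),("s",s,Q)):
    hsv=cv2.cvtColor(r["img"],cv2.COLOR_RGB2HSV)
    sel=(C[...,2]>.04)&(C[...,2]<.175)&(C[...,0]>.3)&(C[...,0]<.56)&(C[...,1]>.24)&(C[...,1]<.45)
    X=C[sel]; print(n,len(X),np.nanpercentile(X,[2,50,98],axis=0).round(3))
    for lo,hi in((.12,.14),(.14,.165)):
        Y=X[(X[:,2]>lo)&(X[:,2]<hi)]; print(lo,len(Y),Y.mean(0).round(3) if len(Y) else "", Y.std(0).round(3) if len(Y) else "")
E
```

```text
[0.43416268 0.20994341 0.025     ] [[0.475 0.218 0.025]
 [0.473 0.195 0.025]
 [0.393 0.201 0.025]
 [0.396 0.226 0.025]]
t 880 [[0.352 0.281 0.045]
 [0.424 0.324 0.125]
 [0.554 0.443 0.159]]
0.12 141 [0.418 0.324 0.131] [0.046 0.015 0.006]
0.14 327 [0.457 0.355 0.15 ] [0.055 0.047 0.005]
s 1950 [[0.368 0.285 0.043]
 [0.478 0.338 0.087]
 [0.553 0.444 0.159]]
0.12 226 [0.462 0.339 0.13 ] [0.034 0.014 0.006]
0.14 607 [0.467 0.362 0.151] [0.054 0.049 0.005]
```

Emit:
play_rows(claw=[100,100,100,100,100,100,255,255,255,255,255,255,255,255,255,255], travel=[[0.04,-0.0005,0.001],[0.08,-0.0005,0.001],[0.115,-0.0005,0.001],[0.13,-0.0005,0.001],[0.138,-0.0005,0.001],[0.138,-0.0005,0.001],[0.138,-0.0005,0.001],[0.138,-0.0005,0.001],[0.138,-0.0005,0.001],[0.138,-0.0005,0.001],[0.138,-0.0005,0.001],[0.12,-0.0005,0.001],[0.08,-0.0005,0.001],[0.04,-0.0005,0.001],[0.01,-0.0005,0.001],[0.01,-0.0005,0.001]], dr=[[0,0,0],[0,0,0],[0,0,0],[0,0,0],[0,0,0],[0,0,0],[0,0,0],[0,0,0],[0,0,0],[0,0,0],[0,0,0],[0,0,0],[0,0,0],[0,0,0],[0,0,0],[0,0,0]], force=70)

```text
time: 22.95
eef_pos: [0.4375, 0.211, 0.1448]
tcp_rot: [0.71, -0.03, -0.703, -0.033]
contact_force: [0.1, 0.6, -0.9]
opening: 0.274
```

```bash
python3 - <<'E'
from h import *
w=snap("wrist","w16")
plan((.614,-.116,.14),92)
plan((.614,-.116,.017),92)
E
```

```text
p0 [0.4358 0.2105 0.1419] jawdeg -95.1 q [ 0.24 -0.05  2.12  0.    1.07  1.9 ] open 0.27
TRAVEL [ 0.0023  0.3095 -0.2064] DR [-0.1234 -0.006   0.0021] alt [3.018e+00 3.000e-03 9.000e-03] rows>= 7.4
p0 [0.4358 0.2105 0.1419] jawdeg -95.1 q [ 0.24 -0.05  2.12  0.    1.07  1.9 ] open 0.27
TRAVEL [ 0.1253  0.3098 -0.2057] DR [-0.1234 -0.006   0.0021] alt [3.018e+00 3.000e-03 9.000e-03] rows>= 7.8
```

View pics/w16.png

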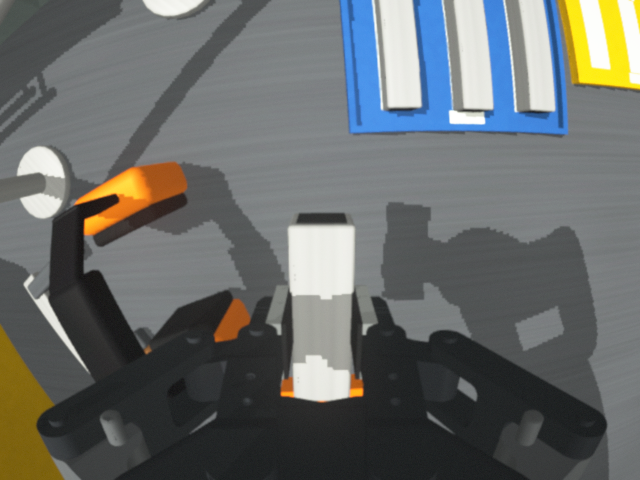

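Emit:
play_rows(claw=[255,255,255,255,255,255,255,255,255,255,255,255,255,255,255,255,110,110,110,110], travel=[[0.0,0.04,-0.027],[0,0.08,-0.053],[0,0.12,-0.08],[0,0.16,-0.107],[0,0.2,-0.133],[0,0.24,-0.16],[0,0.28,-0.187],[0,0.31,-0.206],[0.02,0.31,-0.206],[0.05,0.31,-0.206],[0.08,0.31,-0.206],[0.105,0.31,-0.206],[0.117,0.31,-0.206],[0.123,0.31,-0.206],[0.126,0.31,-0.206],[0.126,0.31,-0.206],[0.126,0.31,-0.206],[0.126,0.31,-0.206],[0.126,0.31,-0.206],[0.126,0.31,-0.206]], dr=[[-0.06,-0.006,0.001],[-0.123,-0.006,0.002],[-0.123,-0.006,0.002],[-0.123,-0.006,0.002],[-0.123,-0.006,0.002],[-0.123,-0.006,0.002],[-0.123,-0.006,0.002],[-0.123,-0.006,0.002],[-0.123,-0.006,0.002],[-0.123,-0.006,0.002],[-0.123,-0.006,0.002],[-0.123,-0.006,0.002],[-0.123,-0.006,0.002],[-0.123,-0.006,0.002],[-0.123,-0.006,0.002],[-0.123,-0.006,0.002],[-0.123,-0.006,0.002],[-0.123,-0.006,0.002],[-0.123,-0.006,0.002],[-0.123,-0.006,0.002]])

```text
time: 25.0
eef_pos: [0.6144, -0.1163, 0.0163]
tcp_rot: [0.707, 0.012, -0.707, 0.012]
contact_force: [-0.2, -0.0, -0.0]
opening: 0.568
```

Emit:
play_rows(claw=[110,110,110,110,110,110,110,110,110,110], travel=[[-0.03,0,0],[-0.07,0,0],[-0.11,0,0],[-0.15,0,0],[-0.19,-0.0,0],[-0.23,-0.04,0.03],[-0.25,-0.08,0.06],[-0.25,-0.12,0.1],[-0.25,-0.16,0.13],[-0.25,-0.16,0.13]], dr=[[0,0,0],[0,0,0],[0,0,0],[0,0,0],[0,0,0],[0,0,0],[0,0,0],[0,0,0],[0,0,0],[0,0,0]])

```text
time: 26.0
eef_pos: [0.4766, 0.0415, 0.2667]
tcp_rot: [0.707, 0.013, -0.707, 0.013]
contact_force: [1.4, -0.2, -0.2]
opening: 0.567
```

```bash
python3 - <<'E'
from h import *
from plant import ctrl
print(ctrl.get_state()["eef_pos"])
w=snap("wrist","w17"); t=snap("top","t17"); s=snap("scene","s17")
cv2.imwrite("pics/t17z.png",cv2.resize(t["img"][120:320,120:400,::-1],None,fx=2.85,fy=2.85,interpolation=cv2.INTER_CUBIC))
E
```

```text
[0.47661177 0.04148605 0.26669344]
```

View pics/t17z.png

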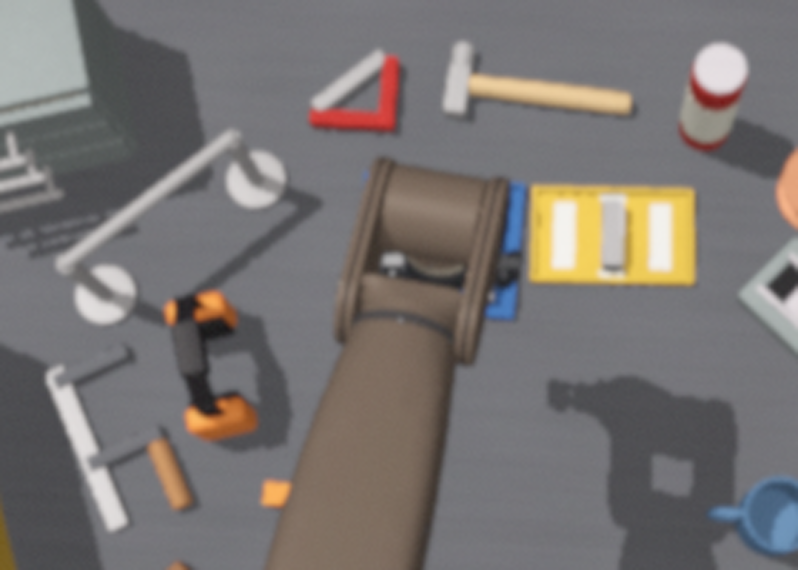

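View pics/s17.png

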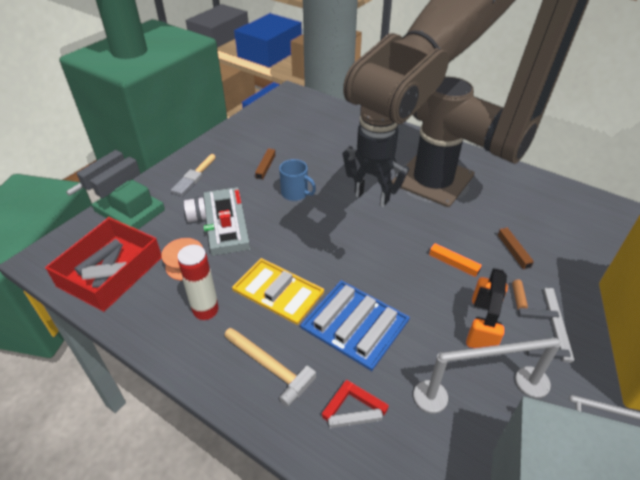

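View pics/w17.png

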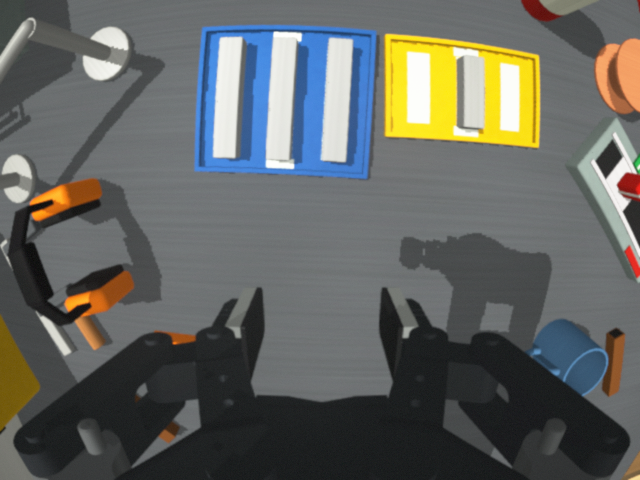

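All four tubes are in their trays. Now to measure the ear defenders and the rail.

```bash
python3 - <<'E'
from h import *
t=load("t17.npz"); s=load("s17.npz")
a=cv2.resize(t["img"][170:280,130:230,::-1],None,fx=5.4,fy=5.4,interpolation=cv2.INTER_CUBIC)
b=cv2.resize(s["img"][250:430,400:600,::-1],None,fx=3,fy=3,interpolation=cv2.INTER_CUBIC)
cv2.imwrite("pics/mz1.png",a);cv2.imwrite("pics/mz2.png",b)
E
```

```text
(no output)
```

View pics/mz1.png

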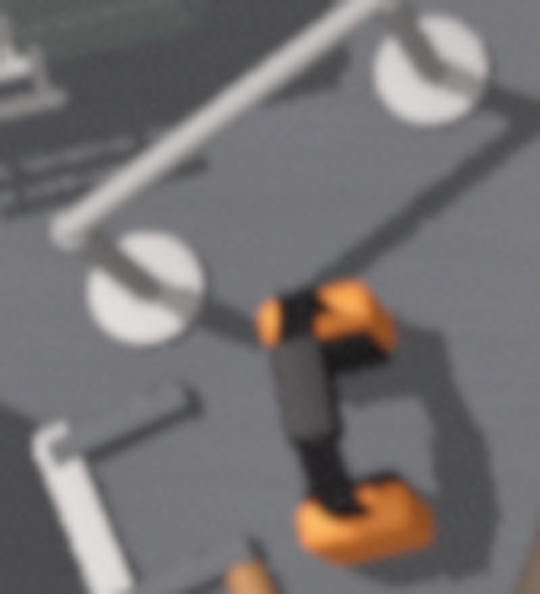

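View pics/mz2.png

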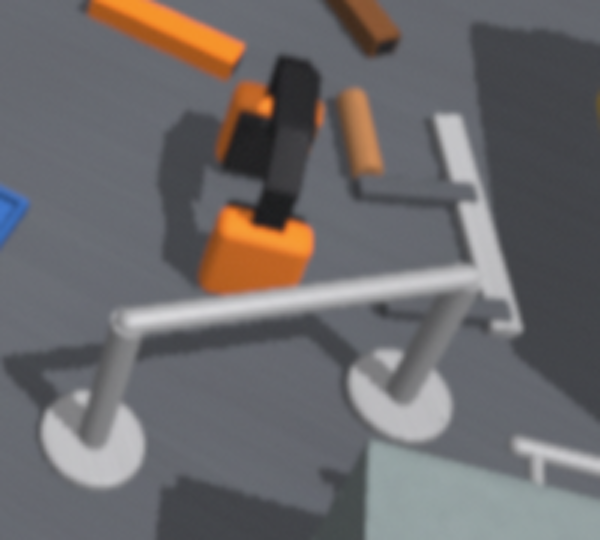

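```bash
python3 - <<'E'
from h import *
t=load("t17.npz"); s=load("s17.npz")
T=lambda *p:[(130+(x+.5)/5.4-.5,170+(y+.5)/5.4-.5) for x,y in p]; S=lambda *p:[(400+x/3,250+y/3) for x,y in p]
print("feet top",onz(t,T((431,68),(147,288)),.006)); print("feet scene",onz(s,S((92,440),(400,395)),.006))
print("bar end top",onz(t,T((70,230),(372,-5)),.15)); print("bar end scene",onz(s,S((125,322),(470,278)),.15))
c=onz(t,T((273,342),(325,340),(338,435),(290,441)),.15); print("crown",c.round(4),c.mean(0)); d=(c[0]+c[1]-c[2]-c[3])/2; print(np.linalg.norm(d),np.degrees(np.arctan2(d[1],d[0])))
# orange cups in both views
for n,r,roi in(("t",t,(150,215,215,285)),("s",s,(465,270,515,352))):
    hsv=cv2.cvtColor(r["img"],cv2.COLOR_RGB2HSV); m=cv2.inRange(hsv,(5,170,60),(20,255,255)); k=np.zeros_like(m);k[roi[1]:roi[3],roi[0]:roi[2]]=1;m*=k
    C=cloud(r)
    nl,lab,st,ce=cv2.connectedComponentsWithStats(m)
    for i in range(1,nl):
        if st[i,4]>40:
            P=C[lab==i]; print(n,ce[i].round(1),st[i,4],np.nanpercentile(P,[3,50,97],axis=0).round(3).tolist())
# crown in scene by dark mask & depth
C=cloud(s); P=C[(C[...,2]>.12)&(C[...,2]<.165)&(C[...,0]>.3)&(C[...,0]<.50)&(C[...,1]>.27)&(C[...,1]<.37)]; 
print(len(P),np.nanpercentile(P,[5,50,95],axis=0).round(3)); rc=cv2.minAreaRect((P[:,:2]*1000).astype(np.float32)); print(rc)
E
```

```text
feet top [[0.66375203 0.30877467 0.006     ]
 [0.51283157 0.46937003 0.006     ]]
feet scene [[0.66032759 0.31036211 0.006     ]
 [0.50934052 0.47198139 0.006     ]]
bar end top [[0.51114163 0.47006999 0.15      ]
 [0.65993583 0.31409194 0.15      ]]
bar end scene [[0.66074927 0.30826536 0.15      ]
 [0.50973475 0.47312318 0.15      ]]
crown [[0.4526 0.3485 0.15  ]
 [0.4553 0.3195 0.15  ]
 [0.4018 0.3066 0.15  ]
 [0.397  0.3328 0.15  ]] [0.42667696 0.32684234 0.15      ]
0.05647350339012734 14.66394726870805
t [194.6 228.6] 77 [[0.475, 0.313, 0.032], [0.485, 0.324, 0.076], [0.498, 0.341, 0.105]]
t [199.6 266.4] 173 [[0.35, 0.278, 0.033], [0.364, 0.298, 0.073], [0.385, 0.326, 0.095]]
s [471.8 271.6] 49 [[0.296, 0.232, 0.003], [0.3, 0.25, 0.012], [0.303, 0.259, 0.023]]
s [481.6 286.1] 155 [[0.368, 0.283, 0.019], [0.381, 0.291, 0.074], [0.407, 0.312, 0.102]]
s [484.3 333.9] 750 [[0.476, 0.32, 0.016], [0.497, 0.346, 0.063], [0.505, 0.377, 0.08]]
653 [[0.394 0.313 0.123]
 [0.448 0.335 0.147]
 [0.484 0.351 0.152]]
((426.4981994628906, 329.78497314453125), (133.07485961914062, 30.77406883239746), 16.866653442382812)
```

```bash
python3 - <<'E'
from h import *
for n in("t17","s17"):
    r=load(n+".npz");C=cloud(r)
    d=np.hypot(C[...,0]-.586,C[...,1]-.3905)
    sel=(C[...,2]>.03)&(d<.25)
    e=C[sel]; ax=np.array([.679,-.734]); 
    off=np.abs((e[:,:2]-[.586,.3905])@np.array([.734,.679]))
    q=e[off>.03]; q=q[np.hypot(q[:,0]-.427,q[:,1]-.327)>.12]
    dd=np.hypot(q[:,0]-.586,q[:,1]-.3905); i=np.argsort(dd)[:400:40]; print(n,len(q)); print(np.c_[q[i],dd[i]].round(3))
plan((.427,.3275,.267),105.5)
E
```

```text
t17 4109
[[0.678 0.45  0.115 0.109]
 [0.676 0.46  0.145 0.114]
 [0.675 0.464 0.054 0.115]
 [0.68  0.46  0.125 0.117]
 [0.671 0.473 0.11  0.118]
 [0.675 0.471 0.188 0.12 ]
 [0.673 0.478 0.085 0.123]
 [0.687 0.464 0.184 0.125]
 [0.67  0.486 0.12  0.127]
 [0.67  0.488 0.113 0.128]]
s17 9555
[[0.677 0.453 0.069 0.111]
 [0.681 0.454 0.1   0.114]
 [0.684 0.455 0.147 0.117]
 [0.675 0.476 0.19  0.123]
 [0.671 0.483 0.188 0.126]
 [0.696 0.456 0.105 0.128]
 [0.697 0.457 0.201 0.129]
 [0.699 0.456 0.047 0.131]
 [0.701 0.457 0.134 0.132]
 [0.702 0.457 0.11  0.134]]
p0 [0.4785 0.0399 0.2667] jawdeg -87.9 q [-0.13 -0.18  2.   -0.    1.32  1.41] open 0.57
TRAVEL [-0.0005 -0.2893  0.0409] DR [-0.2339 -0.0018 -0.0007] alt [ 2.908e+00 -1.000e-03  3.000e-03] rows>= 5.8
```

Emit:
play_rows(claw=[50,50,50,50,50,50,50,50,50,50], travel=[[0,-0.04,0.006],[0,-0.08,0.011],[0,-0.12,0.017],[0,-0.16,0.023],[0,-0.2,0.028],[0,-0.24,0.034],[0,-0.28,0.04],[0,-0.289,0.041],[0,-0.289,0.041],[0,-0.289,0.041]], dr=[[-0.1,-0.002,0],[-0.2,-0.002,0],[-0.234,-0.002,0],[-0.234,-0.002,0],[-0.234,-0.002,0],[-0.234,-0.002,0],[-0.234,-0.002,0],[-0.234,-0.002,0],[-0.234,-0.002,0],[-0.234,-0.002,0]])

```text
time: 27.15
eef_pos: [0.4278, 0.3262, 0.266]
tcp_rot: [-0.7, -0.094, 0.701, -0.096]
contact_force: [-0.1, -0.4, -0.3]
opening: 0.805
```

```bash
python3 - <<'E'
from h import *
w=snap("wrist","w18")
for n in("t17","s17"):
    C=cloud(load(n+".npz")); e=C[(np.hypot(C[...,0]-.586,C[...,1]-.3905)<.25)&(C[...,2]>.17)]; rel=(e[:,:2]-[.586,.3905])
    print(np.nanmax(e[:,2]),"rx",np.percentile(rel@[.734,.679],[1,5,50]))
plan((.427,.3275,.133),105.5)
E
```

```text
0.21084671499815832 rx [0.11649751 0.129898   0.18839569]
0.20476506558654217 rx [0.12401459 0.14014419 0.19975924]
p0 [0.4278 0.3259 0.2661] jawdeg -74.6 q [ 0.46 -0.04  1.87 -0.    1.31  1.77] open 0.802
TRAVEL [ 0.1331 -0.0019  0.0003] DR [-0.0016  0.0008 -0.0014] alt [ 3.14e+00 -2.00e-03 -1.00e-03] rows>= 2.7
```

View pics/w18.png

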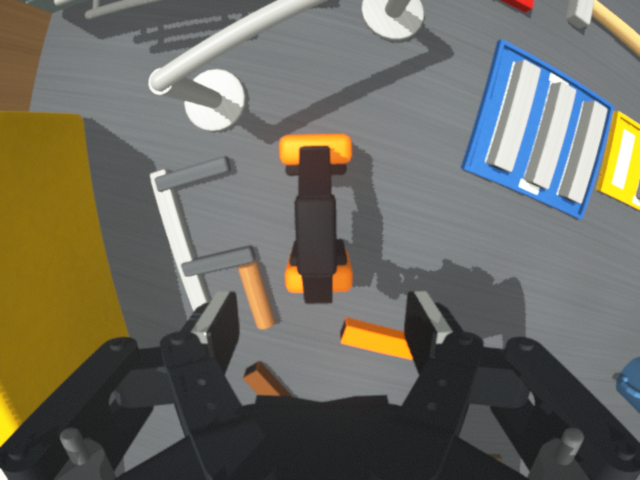

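```bash
python3 - <<'E'
from h import *
w=load("w18.npz")
c=wrist_onz(w,[(297,197),(335,196),(336,273),(298,274)],.15); print(c.round(4),c.mean(0)); d=(c[0]+c[1]-c[2]-c[3])/2; print(np.linalg.norm(d),np.linalg.norm((c[0]-c[1]+c[3]-c[2])/2),np.degrees(np.arctan2(d[1],d[0])))
plan((*c.mean(0)[:2],.133),90+np.degrees(np.arctan2(d[1],d[0])))
E
```

```text
[[0.4516 0.35   0.15  ]
 [0.4594 0.3244 0.15  ]
 [0.4044 0.3079 0.15  ]
 [0.3961 0.3349 0.15  ]] [0.42790181 0.32930781 0.15      ]
0.05747166966181456 0.027490818523577973 15.97324805298151
p0 [0.4278 0.3259 0.2661] jawdeg -74.6 q [ 0.46 -0.04  1.87 -0.    1.31  1.77] open 0.802
TRAVEL [ 0.1331 -0.0034 -0.0011] DR [-0.0099  0.0008 -0.0014] alt [ 3.132e+00 -2.000e-03 -1.000e-03] rows>= 2.7
```

Emit:
play_rows(claw=[50,50,50,50,50,50,255,255,255,255,255,255,255], travel=[[0.03,-0.0035,-0.001],[0.07,-0.0035,-0.001],[0.105,-0.0035,-0.001],[0.125,-0.0035,-0.001],[0.133,-0.0035,-0.001],[0.133,-0.0035,-0.001],[0.133,-0.0035,-0.001],[0.133,-0.0035,-0.001],[0.133,-0.0035,-0.001],[0.133,-0.0035,-0.001],[0.133,-0.0035,-0.001],[0.133,-0.0035,-0.001],[0.133,-0.0035,-0.001]], dr=[[-0.01,0.001,-0.001],[-0.01,0.001,-0.001],[-0.01,0.001,-0.001],[-0.01,0.001,-0.001],[-0.01,0.001,-0.001],[-0.01,0.001,-0.001],[-0.01,0.001,-0.001],[-0.01,0.001,-0.001],[-0.01,0.001,-0.001],[-0.01,0.001,-0.001],[-0.01,0.001,-0.001],[-0.01,0.001,-0.001],[-0.01,0.001,-0.001]], force=60)

```text
time: 28.5
eef_pos: [0.429, 0.3303, 0.1353]
tcp_rot: [0.702, 0.099, -0.699, 0.098]
contact_force: [0.0, 0.4, 5.2]
opening: 0.333
```

```bash
python3 - <<'E'
from h import *
w=snap("wrist","w19")
from plant import ctrl
plan((.428,.329,.36),106)
E
```

```text
p0 [0.429  0.3303 0.1352] jawdeg -74.0 q [ 0.47  0.09  1.99 -0.    1.06  1.76] open 0.334
TRAVEL [-0.2248  0.0008  0.0004] DR [-0.0003 -0.0042  0.0007] alt [3.141e+00 1.000e-03 7.000e-03] rows>= 4.5
```

View pics/w19.png

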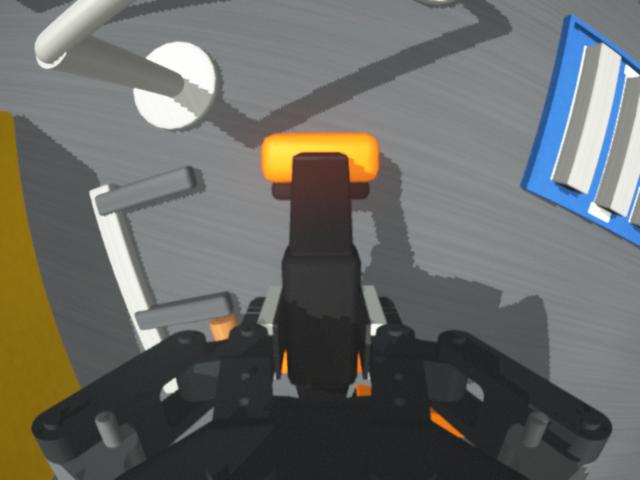

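Emit:
play_rows(claw=[255,255,255,255,255,255,255,255,255,255,255], travel=[[-0.015,0,0],[-0.04,0,0],[-0.07,0,0],[-0.1,0,0],[-0.13,0,0],[-0.16,0,0],[-0.19,0,0],[-0.215,0,0],[-0.225,0,0],[-0.225,0,0],[-0.225,0,0]], dr=[[0,0,0],[0,0,0],[0,0,0],[0,0,0],[0,0,0],[0,0,0],[0,0,0],[0,0,0],[0,0,0],[0,0,0],[0,0,0]])

```text
time: 29.65
eef_pos: [0.4275, 0.3295, 0.3584]
tcp_rot: [0.701, 0.098, -0.7, 0.098]
contact_force: [0.8, 0.6, -3.6]
opening: 0.336
```

```bash
python3 - <<'E'
from h import *
w=snap("wrist","w20"); s=snap("scene","s20")
plan((.586,.3905,.36),132.8)
cv2.imwrite("pics/s20z.png",cv2.resize(s["img"][150:430,340:640,::-1],None,fx=2.1,fy=2.1))
E
```

```text
p0 [0.4274 0.3295 0.3577] jawdeg -74.0 q [ 0.47 -0.09  1.75 -0.    1.48  1.76] open 0.328
TRAVEL [-0.0024 -0.0149 -0.1693] DR [-4.679e-01  2.000e-04 -1.000e-04] alt [ 2.674 -0.    -0.   ] rows>= 3.4
```

View pics/s20z.png

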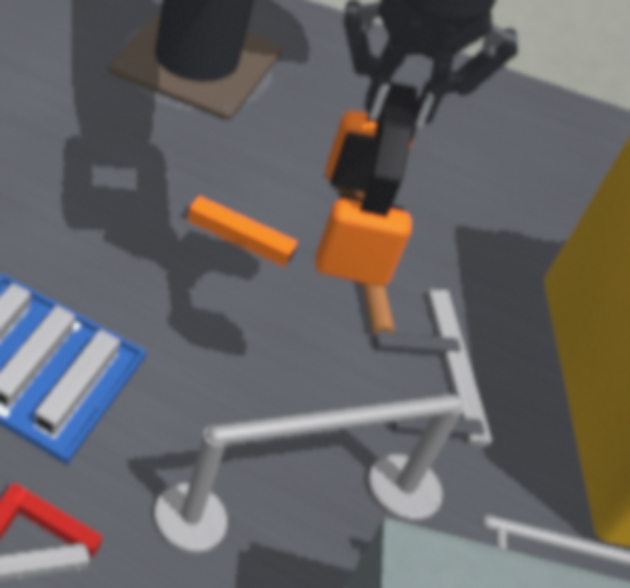

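View pics/w20.png

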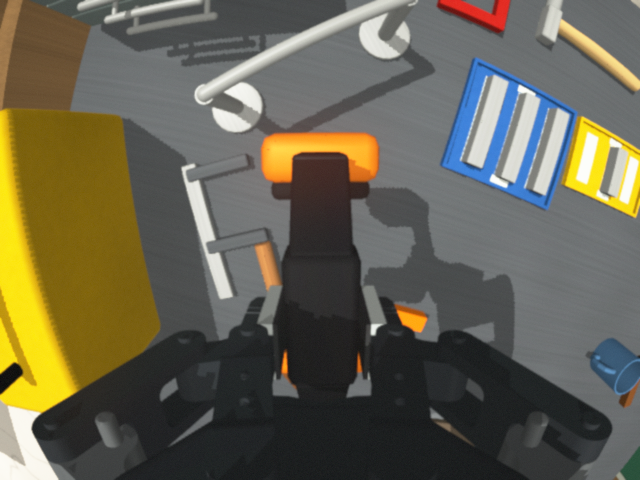

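Emit:
play_rows(claw=[255,255,255,255,255,255,255,255,255,255], travel=[[0,-0.002,-0.02],[0,-0.005,-0.05],[0,-0.008,-0.08],[0,-0.01,-0.11],[0,-0.013,-0.14],[0,-0.015,-0.16],[0,-0.015,-0.169],[0,-0.015,-0.169],[0,-0.015,-0.169],[0,-0.015,-0.169]], dr=[[-0.07,0,0],[-0.14,0,0],[-0.21,0,0],[-0.28,0,0],[-0.35,0,0],[-0.42,0,0],[-0.468,0,0],[-0.468,0,0],[-0.468,0,0],[-0.468,0,0]])

```text
time: 30.75
eef_pos: [0.585, 0.3903, 0.357]
tcp_rot: [-0.658, -0.258, 0.659, -0.258]
contact_force: [-1.5, -0.8, -2.8]
opening: 0.334
```

```bash
python3 - <<'E'
from h import *
w=snap("wrist","w21"); s=snap("scene","s21")
plan((.586,.3905,.17),132.8)
cv2.imwrite("pics/s21z.png",cv2.resize(s["img"][150:430,340:640,::-1],None,fx=2.1,fy=2.1))
E
```

```text
p0 [0.5851 0.3904 0.3578] jawdeg -47.2 q [ 0.44  0.29  1.35 -0.    1.51  1.27] open 0.334
TRAVEL [ 0.1878  0.0005 -0.0008] DR [-0.0001  0.0003 -0.    ] alt [ 3.142e+00 -0.000e+00 -1.000e-03] rows>= 3.8
```

View pics/s21z.png

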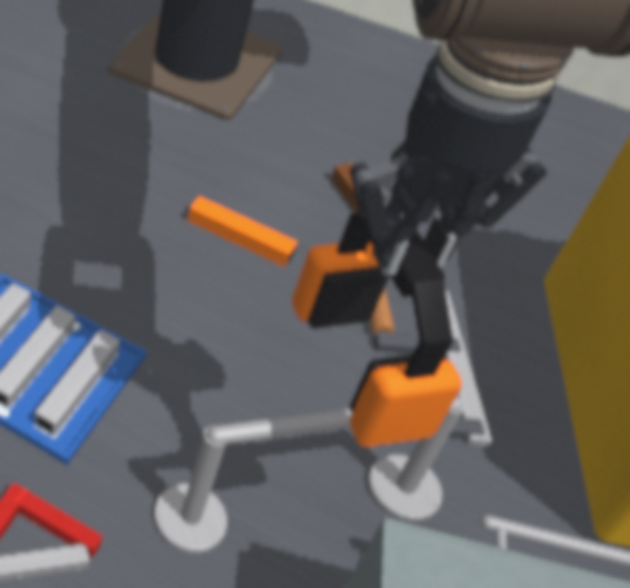

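View pics/w21.png

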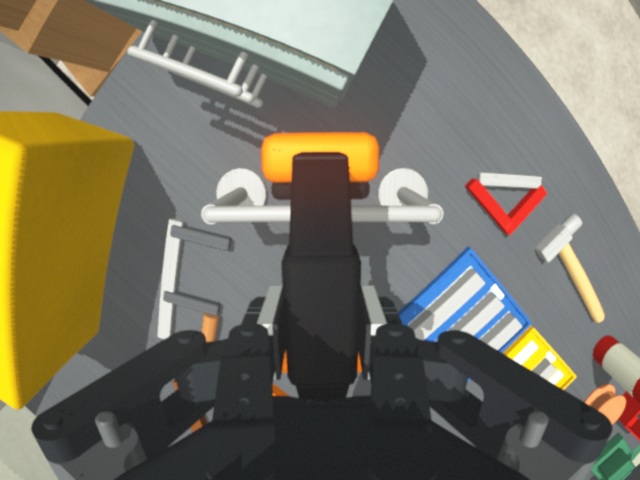

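```bash
python3 - <<'E'
from h import *
w=load("w21.npz")
b=wrist_onz(w,[(208,214),(437,213)],.15); print(b,b.mean(0),np.linalg.norm(b[0]-b[1]),np.degrees(np.arctan2(*(b[0]-b[1])[[1,0]])))
print(w["range_z"][150:260:20,300:345:20])
E
```

```text
[[0.50898113 0.47209797 0.15      ]
 [0.66365247 0.3065392  0.15      ]] [0.5863168  0.38931858 0.15      ] 0.22656770804522924 133.0527649001897
[[0.19422981 0.19343078 0.19399226]
 [0.15010728 0.14890246 0.1489262 ]
 [0.14702047 0.14534199 0.14559533]
 [0.14240724 0.14243221 0.14250503]
 [0.13836421 0.13938491 0.13824452]
 [0.13596831 0.13606626 0.13548754]]
```

Emit:
play_rows(claw=[255,255,255,255,255,255,255,255,255,255], travel=[[0.02,0.0005,-0.001],[0.05,0.0005,-0.001],[0.08,0.0005,-0.001],[0.11,0.0005,-0.001],[0.14,0.0005,-0.001],[0.16,0.0005,-0.001],[0.172,0.0005,-0.001],[0.178,0.0005,-0.001],[0.178,0.0005,-0.001],[0.178,0.0005,-0.001]], dr=[[0,0,0],[0,0,0],[0,0,0],[0,0,0],[0,0,0],[0,0,0],[0,0,0],[0,0,0],[0,0,0],[0,0,0]])

```text
time: 31.85
eef_pos: [0.5869, 0.3911, 0.1816]
tcp_rot: [0.659, 0.258, -0.657, 0.258]
contact_force: [-0.7, -0.0, -2.6]
opening: 0.335
```

```bash
python3 - <<'E'
from h import *
w=snap("wrist","w22"); s=snap("scene","s22")
plan((.586,.3905,.166),132.8)
cv2.imwrite("pics/s22z.png",cv2.resize(s["img"][150:430,340:640,::-1],None,fx=2.1,fy=2.1))
E
```

```text
p0 [0.587  0.3911 0.1819] jawdeg -47.2 q [ 0.44  0.39  1.54 -0.    1.21  1.27] open 0.336
TRAVEL [ 0.0159 -0.0003  0.0012] DR [-0.0001 -0.0029 -0.001 ] alt [ 3.141e+00 -2.000e-03  5.000e-03] rows>= 0.3
```

View pics/s22z.png

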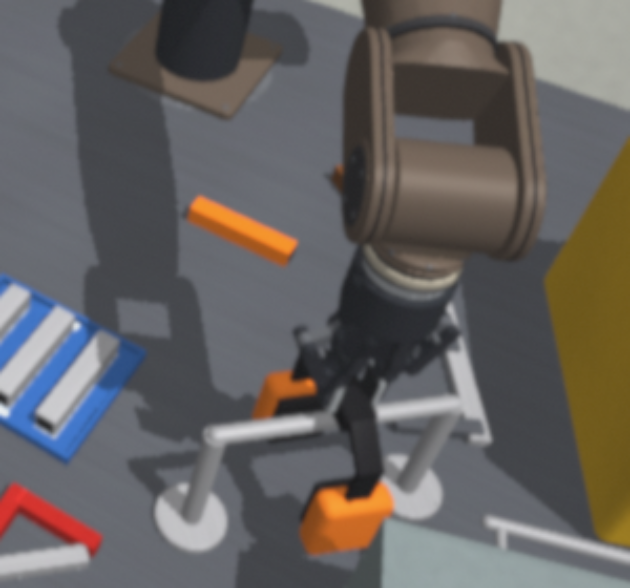

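View pics/w22.png

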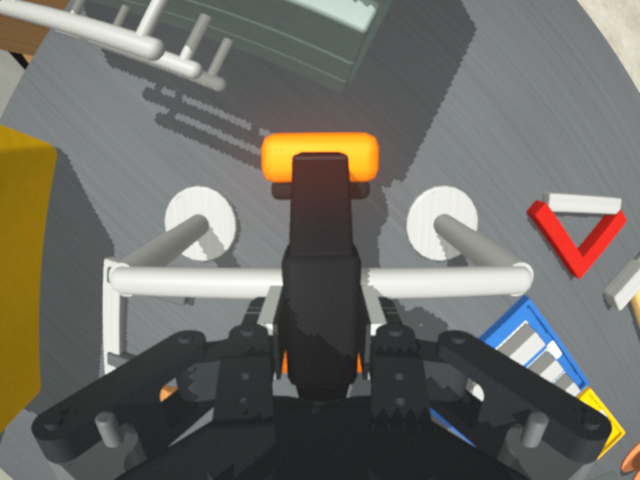

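Straddling the bar with one cup on either side. Lowering the last ~15 mm slowly.

Emit:
play_rows(claw=[255,255,255,255,255,255,255], travel=[[0.004,0,0.001],[0.008,0,0.001],[0.011,0,0.001],[0.014,0,0.001],[0.016,0,0.001],[0.016,0,0.001],[0.016,0,0.001]], dr=[[0,-0.003,-0.001],[0,-0.003,-0.001],[0,-0.003,-0.001],[0,-0.003,-0.001],[0,-0.003,-0.001],[0,-0.003,-0.001],[0,-0.003,-0.001]])

```text
time: 32.65
eef_pos: [0.5863, 0.3905, 0.1658]
tcp_rot: [-0.658, -0.258, 0.658, -0.258]
contact_force: [-0.3, -0.1, -2.7]
opening: 0.333
```

Emit:
play_rows(claw=[255,255,255,255], travel=[[0.001,0,0],[0.002,0,0],[0.002,0,0],[0.002,0,0]], dr=[[0,0,0],[0,0,0],[0,0,0],[0,0,0]])

```text
time: 33.05
eef_pos: [0.5866, 0.3906, 0.1651]
tcp_rot: [0.659, 0.258, -0.658, 0.258]
contact_force: [-2.1, -1.4, 3.5]
opening: 0.332
```

Emit:
play_rows(claw=[150,130,110,100,100,100,100], travel=[[0,0,0],[0,0,0],[0,0,0],[0,0,0],[0,0,0],[0,0,0],[0,0,0]], dr=[[0,0,0],[0,0,0],[0,0,0],[0,0,0],[0,0,0],[0,0,0],[0,0,0]])

```text
time: 33.75
eef_pos: [0.5866, 0.3906, 0.165]
tcp_rot: [0.659, 0.258, -0.658, 0.258]
contact_force: [1.0, -0.5, 0.5]
opening: 0.608
```

Emit:
play_rows(claw=[100,100,100,100,100,100,100,100], travel=[[-0.01,0,0],[-0.02,0,0],[-0.04,0,0],[-0.07,0,0],[-0.11,0,0],[-0.15,0,0],[-0.16,0,0],[-0.16,0,0]], dr=[[0,0,0],[0,0,0],[0,0,0],[0,0,0],[0,0,0],[0,0,0],[0,0,0],[0,0,0]])

```text
time: 34.55
eef_pos: [0.5874, 0.3911, 0.3297]
tcp_rot: [0.661, 0.258, -0.655, 0.258]
contact_force: [0.5, 0.6, -0.2]
opening: 0.605
```

```bash
python3 - <<'E'
from h import *
w=snap("wrist","w23"); s=snap("scene","s23")
plan((.5,-.1,.33),90)
cv2.imwrite("pics/s23z.png",cv2.resize(s["img"][150:430,340:640,::-1],None,fx=2.1,fy=2.1))
E
```

```text
p0 [0.5861 0.3903 0.3239] jawdeg -47.2 q [ 0.44  0.3   1.39 -0.    1.45  1.27] open 0.606
TRAVEL [-0.0058  0.3013  0.3963] DR [ 7.469e-01  8.000e-04 -2.000e-04] alt [-2.395e+00  0.000e+00  1.000e-03] rows>= 10.0
```

View pics/s23z.png

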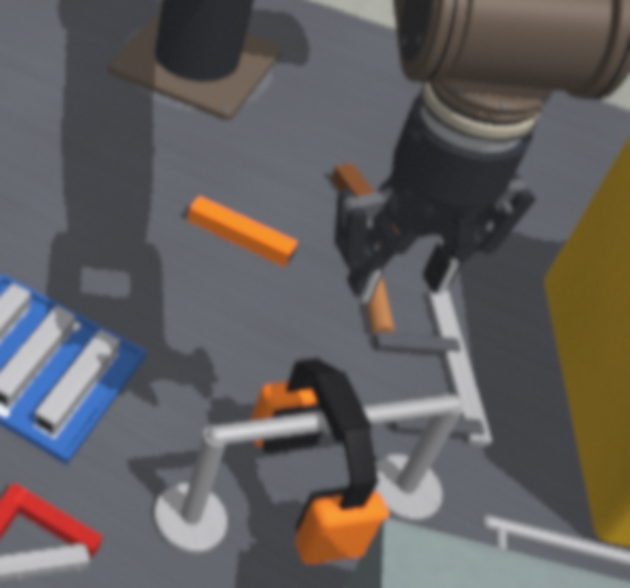

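View pics/w23.png

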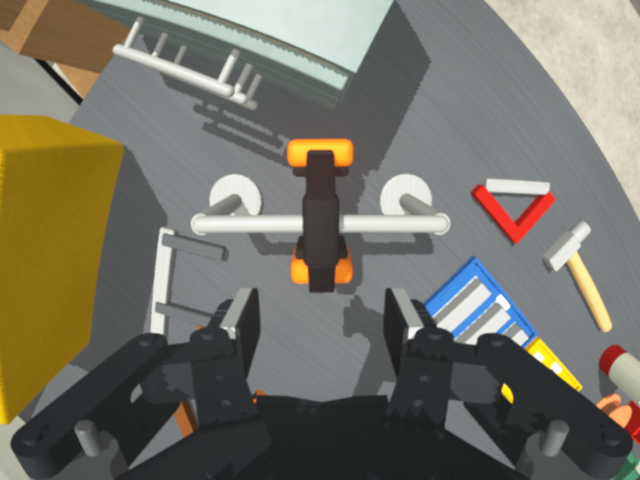

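Ear defenders are hanging in the middle of the bar. Moving back toward the gate, with a check of everything on the way.

```bash
python3 - <<'E'
from h import *
plan((.47,-.15,.33),48.3)
plan((.47,-.30,.30),48.3)
E
```

```text
p0 [0.5861 0.3903 0.3239] jawdeg -47.2 q [ 0.44  0.3   1.39 -0.    1.45  1.27] open 0.606
TRAVEL [-0.0058  0.3177  0.4523] DR [ 1.4747e+00  8.0000e-04 -5.0000e-04] alt [-1.667e+00  1.000e-03  1.000e-03] rows>= 11.1
p0 [0.5861 0.3903 0.3239] jawdeg -47.2 q [ 0.44  0.3   1.39 -0.    1.45  1.27] open 0.606
TRAVEL [0.0243 0.4277 0.5541] DR [ 1.4747e+00  8.0000e-04 -5.0000e-04] alt [-1.667e+00  1.000e-03  1.000e-03] rows>= 14.0
```

Emit:
play_rows(claw=[100,100,100,100,100,100,100,100,100,100,100,100,100,100,100,100,100,100,100,100], travel=[[-0.02,0.01,0.01],[-0.02,0.03,0.04],[-0.02,0.05,0.07],[-0.02,0.08,0.1],[-0.02,0.105,0.135],[-0.02,0.13,0.17],[-0.02,0.155,0.2],[-0.02,0.185,0.24],[-0.02,0.21,0.275],[-0.02,0.24,0.31],[-0.02,0.27,0.35],[-0.02,0.3,0.39],[-0.01,0.33,0.43],[0,0.36,0.47],[0.01,0.39,0.51],[0.02,0.42,0.54],[0.024,0.428,0.554],[0.024,0.428,0.554],[0.024,0.428,0.554],[0.024,0.428,0.554]], dr=[[0,0,0],[0.1,0,0],[0.2,0,0],[0.3,0,0],[0.4,0,0],[0.5,0,0],[0.6,0,0],[0.7,0,0],[0.8,0,0],[0.9,0,0],[1.0,0,0],[1.1,0,0],[1.2,0,0],[1.3,0,0],[1.4,0,0],[1.475,0,0],[1.475,0,0],[1.475,0,0],[1.475,0,0],[1.475,0,0]])

```text
time: 36.65
eef_pos: [0.4707, -0.2988, 0.3009]
tcp_rot: [0.661, -0.251, -0.661, -0.251]
contact_force: [-0.2, 0.2, 0.1]
opening: 0.609
```

```bash
python3 - <<'E'
from h import *
from plant import ctrl
print(ctrl.get_state()["eef_pos"])
w=snap("wrist","w24"); t=snap("top","t24"); s=snap("scene","s24")
cv2.imwrite("pics/t24z.png",cv2.resize(t["img"][120:320,120:460,::-1],None,fx=2.35,fy=2.35,interpolation=cv2.INTER_CUBIC))
E
```

```text
[ 0.47065351 -0.29880407  0.30093745]
```

View pics/t24z.png

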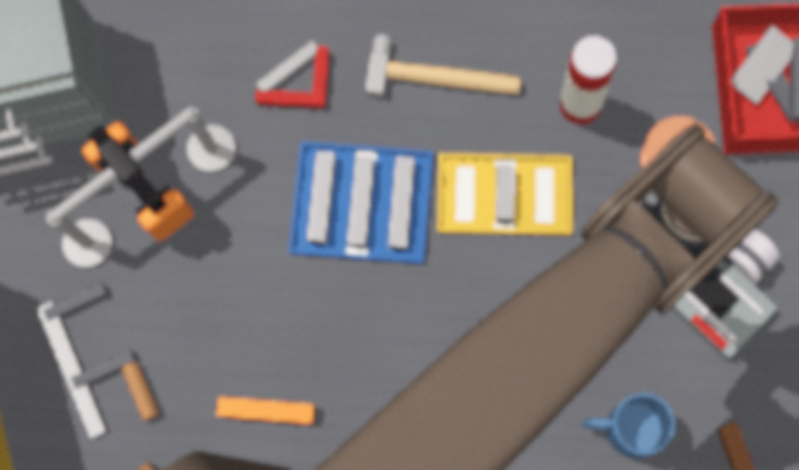

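View pics/s24.png

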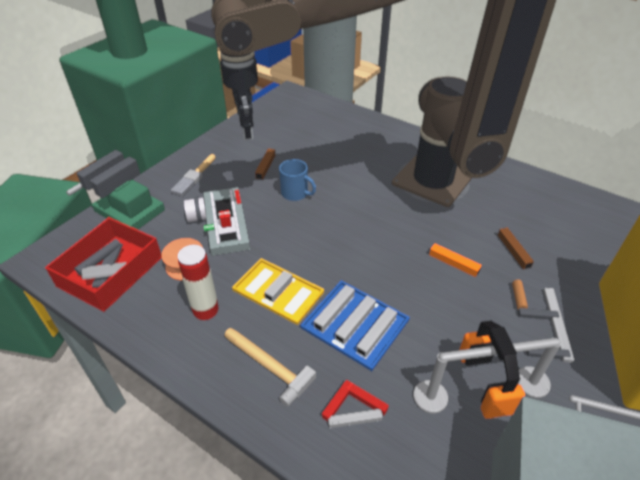

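View pics/w24.png

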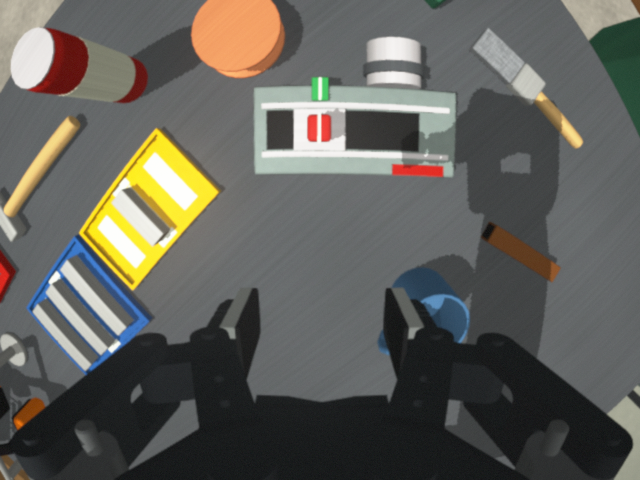

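```bash
python3 - <<'E'
from h import *
t=load("t24.npz"); hsv=cv2.cvtColor(t["img"],cv2.COLOR_RGB2HSV)
# tray frames from outer rims
def tray(lo,hi,roi,z=.012):
    m=cv2.inRange(hsv,lo,hi); k=np.zeros_like(m);k[roi[1]:roi[3],roi[0]:roi[2]]=1;m*=k
    p=np.argwhere(m)[:,::-1]; W=onz(t,p,z)[:,:2]*1000; return cv2.minAreaRect(W.astype(np.float32))
print("blue",tray((100,150,60),(125,255,255),(235,170,310,240))); print("yel",tray((18,120,120),(35,255,255),(300,175,370,230)))
m=((hsv[...,1]<45)&(hsv[...,2]>110)&(hsv[...,2]<225)).astype(np.uint8)*255
k=np.zeros_like(m);k[178:232,246:362]=1;m*=k
m=cv2.morphologyEx(m,cv2.MORPH_OPEN,np.ones((3,3),np.uint8))
for c in cv2.findContours(m,cv2.RETR_EXTERNAL,cv2.CHAIN_APPROX_NONE)[0]:
    if cv2.contourArea(c)<60: continue
    print(np.mean(c[:,0],0).round(),[np.round(v,1) for v in cv2.minAreaRect((onz(t,c[:,0],.029)[:,:2]*1000).astype(np.float32))])
w=load("w24.npz")
g=wrist_onz(w,[(319,128)],.074)[0]; mk=wrist_onz(w,[(320.5,89)],.036)[0]; yd=np.array([.6656,.7463,0]); print("grip-mark along y",(g-mk)@yd,g)
plan((.5343,-.3521,.045),48.3)
C=cloud(load("s24.npz"));P=C[(np.hypot(C[...,0]-.586,C[...,1]-.39)<.03)&(C[...,2]>.165)];print("crown top",np.nanpercentile(P,[5,50,95],axis=0).round(3))
E
```

```text
blue ((590.976318359375, 85.50166320800781), (181.456298828125, 155.74078369140625), 88.77442932128906)
yel ((613.8526611328125, -118.04924011230469), (114.86360168457031, 191.99972534179688), 3.0741453170776367)
[330. 225.] [array([ 531.3, -110.8]), array([ 40.5, 193.9]), np.float64(3.1)]
[335. 202.] [array([ 612.2, -116.9]), array([93.2, 23.2]), np.float64(2.5)]
[291. 206.] [array([589.3,  27.8]), array([ 27.2, 132. ]), np.float64(88.7)]
[273. 206.] [array([586.7,  85.1]), array([ 27.6, 151.9]), np.float64(88.8)]
[256. 203.] [array([593.1, 141.2]), array([ 27.5, 131.9]), np.float64(88.4)]
[315. 180.] [array([679.5, -45.3]), array([ 21.1, 315. ]), np.float64(3.1)]
grip-mark along y 0.0012905512928762968 [ 0.53371921 -0.35107492  0.074     ]
p0 [ 0.4709 -0.2989  0.301 ] jawdeg -131.6 q [-0.75 -0.02  1.79 -0.    1.37  1.55] open 0.606
TRAVEL [ 0.2561 -0.0024 -0.0825] DR [ 0.0021 -0.0009 -0.0007] alt [-3.14e+00  1.00e-03 -1.00e-03] rows>= 5.4
crown top [[0.567 0.367 0.169]
 [0.59  0.389 0.18 ]
 [0.611 0.411 0.183]]
```

All checks agree, with the tubes within about 5 mm of their tray centres, the crown on the bar and the grip at the mark to about 1 mm. Closing the gate now.

Emit:
play_rows(claw=[50,50,50,50,50,50,50,50,50,50,50,255,255,255,255,255,255], travel=[[0.02,-0.001,-0.03],[0.04,-0.0025,-0.06],[0.06,-0.0025,-0.0825],[0.1,-0.0025,-0.0825],[0.14,-0.0025,-0.0825],[0.18,-0.0025,-0.0825],[0.21,-0.0025,-0.0825],[0.235,-0.0025,-0.0825],[0.25,-0.0025,-0.0825],[0.255,-0.0025,-0.0825],[0.255,-0.0025,-0.0825],[0.255,-0.0025,-0.0825],[0.255,-0.0025,-0.0825],[0.255,-0.0025,-0.0825],[0.255,-0.0025,-0.0825],[0.255,-0.0025,-0.0825],[0.255,-0.0025,-0.0825]], dr=[[0.002,0,0],[0.002,0,0],[0.002,0,0],[0.002,0,0],[0.002,0,0],[0.002,0,0],[0.002,0,0],[0.002,0,0],[0.002,0,0],[0.002,0,0],[0.002,0,0],[0.002,0,0],[0.002,0,0],[0.002,0,0],[0.002,0,0],[0.002,0,0],[0.002,0,0]], force=30)

```text
time: 38.5
eef_pos: [0.5349, -0.3526, 0.0476]
tcp_rot: [0.662, -0.252, -0.66, -0.251]
contact_force: [-1.0, 0.9, 5.8]
opening: 0.276
```

Emit:
play_rows(claw=[255,255,255,255,255,255,255,255,255,255,255,255], travel=[[0,0.01,0],[0,0.02,0],[0,0.035,0],[0,0.05,0],[0,0.065,0],[0,0.08,0],[0,0.09,0],[0,0.1,0],[0,0.105,0],[0,0.107,0],[0,0.107,0],[0,0.107,0]], dr=[[0,0,0],[0,0,0],[0,0,0],[0,0,0],[0,0,0],[0,0,0],[0,0,0],[0,0,0],[0,0,0],[0,0,0],[0,0,0],[0,0,0]])

```text
time: 39.7
eef_pos: [0.4631, -0.4328, 0.0476]
tcp_rot: [0.661, -0.252, -0.661, -0.25]
contact_force: [-3.8, 0.7, 3.1]
opening: 0.274
```

Emit:
play_rows(claw=[255,255,255,255,255,255], travel=[[0,0.002,0],[0,0.003,0],[0,0.004,0],[0,0.005,0],[0,0.005,0],[0,0.005,0]], dr=[[0,0,0],[0,0,0],[0,0,0],[0,0,0],[0,0,0],[0,0,0]])

```text
time: 40.3
eef_pos: [0.4604, -0.4358, 0.0476]
tcp_rot: [0.661, -0.252, -0.66, -0.251]
contact_force: [0.5, 5.4, 4.0]
opening: 0.273
```

Emit:
play_rows(claw=[255,255,255,255], travel=[[0,0.002,0],[0,0.003,0],[0,0.003,0],[0,0.003,0]], dr=[[0,0,0],[0,0,0],[0,0,0],[0,0,0]])

```text
time: 40.7
eef_pos: [0.4603, -0.4359, 0.0476]
tcp_rot: [0.662, -0.251, -0.66, -0.253]
contact_force: [5.0, 8.3, 4.3]
opening: 0.271
```

```bash
python3 - <<'E'
from h import *
w=snap("wrist","w25")
cv2.imwrite("pics/w25z.png",cv2.resize(w["img"][100:400,150:450,::-1],None,fx=2,fy=2))
from plant import ctrl; st=ctrl.get_state(); print(st["eef_pos"],st["contact_force"])
E
```

```text
[ 0.46026064 -0.43589839  0.0475876 ] [4.26809009 8.8805747  3.86276102]
```

View pics/w25z.png

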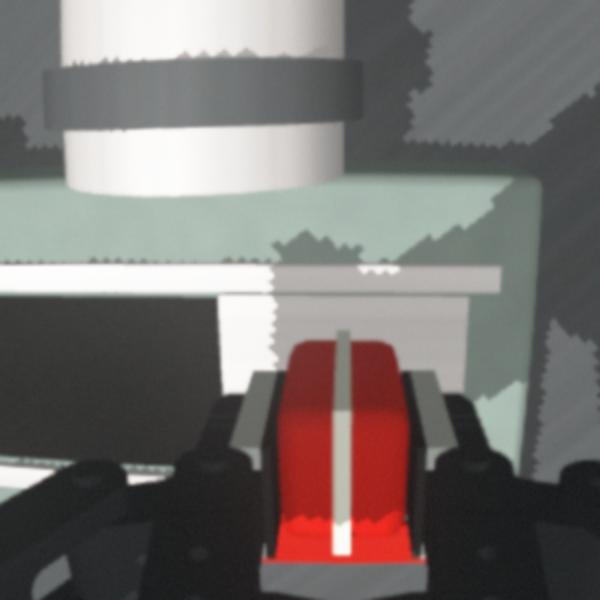

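The grip is at its stop (force rises, no movement). Releasing and retreating.

Emit:
play_rows(claw=[255,100,50,0,0,0,0,0,0,0,0,0,0], travel=[[0,0,0],[0,0,0],[0,0,0],[0,0,0],[0,0,0],[0,0,0],[-0.03,0,0],[-0.07,0,0],[-0.12,0,0],[-0.17,0,0],[-0.22,0,0],[-0.22,0,0],[-0.22,0,0]], dr=[[0,0,0],[0,0,0],[0,0,0],[0,0,0],[0,0,0],[0,0,0],[0,0,0],[0,0,0],[0,0,0],[0,0,0],[0,0,0],[0,0,0],[0,0,0]])

```text
time: 42.05
eef_pos: [0.4599, -0.437, 0.27]
tcp_rot: [0.663, -0.252, -0.658, -0.252]
contact_force: [0.3, -0.2, -0.5]
opening: 1.001
```

```bash
python3 - <<'E'
from h import *
w=snap("wrist","w26"); s=snap("scene","s26")
cv2.imwrite("pics/w26z.png",cv2.resize(w["img"][60:300,100:420,::-1],None,fx=2.4,fy=2.4,interpolation=cv2.INTER_CUBIC))
E
```

```text
(no output)
```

View pics/w26.png

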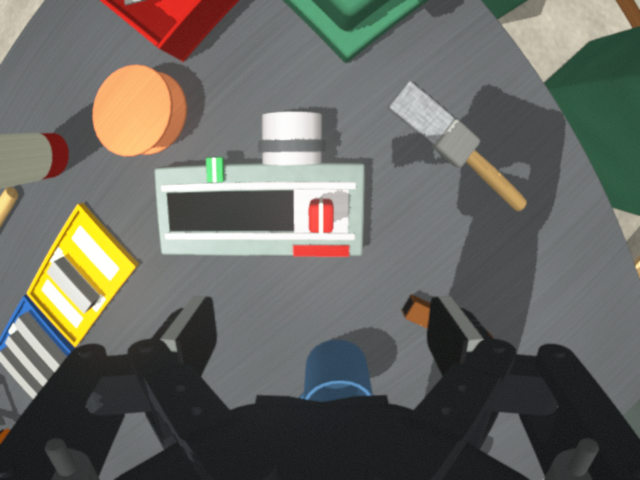

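View pics/s26.png

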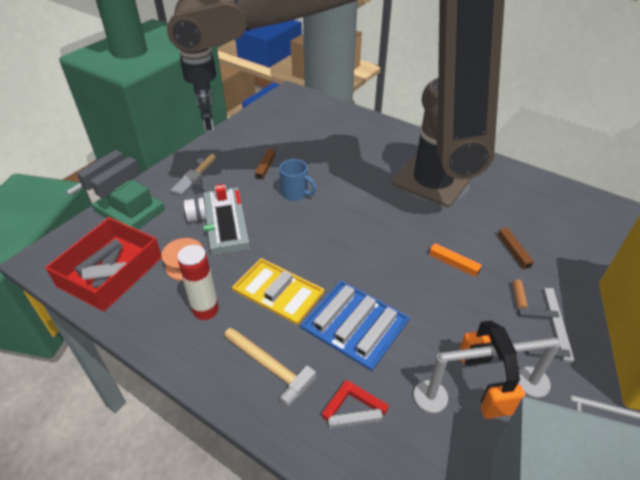

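Grip line (321) is level with the middle of the red strip (293–350), and the computed gate-frame y is -70 mm, so the gate is closed. Everything else is in place, so I'm handing in.

```bash
python3 -c "
from plant import ctrl
print(ctrl.sign_off()); s=ctrl.get_state(); print(s['time'],s['contact_force'])"
```

```text
the job is handed in; nothing more can be done
None
the job is handed in; nothing more can be done
```

The bench is tidied and the job is handed in, at about 42 s on the robot's clock. No verdict was reported.

I slid the gate's grip to the green mark and let go. I then laid the three long tubes in the blue tray and the one short tube in the yellow tray; only those four were present. Next I hung the ear defenders over the middle of the rail and finally slid the grip back to its stop.

**Last checks**
- **Before closing the gate:**
  - The grip was about 1 mm from the mark.
  - Each tube was about 5 mm or less from its tray centre along the lanes and parallel to them within about 1°.
  - The crown's top was about 180 mm up at the middle of the bar, so its underside is about 158 mm up, resting on the bar.
- **After closing the gate:**
  - The grip had stopped moving and the push force rose to about 9 N. It stood 70 mm from the gate's centre, which is fully closed.
  - The last pictures showed the tubes and ear defenders in place, the other things apparently unmoved, and the gripper open and clear.

No tube looked knocked aside during the run. None of the checks failed. One contour reading disagreed: for the middle long tube it took in the white lane ends and came out 152 mm long, so I judged that tube by the pictures and its lane position.

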